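Load, close and leak-scan a shield box

TASK

Load every amplifier module on the pad into a bay of its own in the blue shield box, flat and fin up, then seat the cover over the two pegs, fully down, and swing both red clamps flat down onto it. Then take the field probe from its stand, holding it upright, and scan the cover's front seam from the red dot to the green dot in one slow, steady pass (about 3 cm/s), the tip just in front of the cover's edge, just above or lightly touching the rim, and put the probe back upright in its stand. Leave the jar, mouse and screwdriver alone.

Things in the scene. Friction and masses are not known exactly. Their poses are not given: they have to be found in the camera images.
- box: fixed blue shield box, open on top, 208 x 228 mm (x, y), 62 mm high; origin at the centre of its underside, z up, front (-x) side roughly towards the robot. Cavity 160 x 148 mm, floor at z = 6 mm, rim flat at 62 mm. Grey partitions 22 mm high (16 mm thick along y = 0, 4 mm thick along x = 0) make four bays
- peg0 (a point): top of one of the box's two brass alignment pegs, at (-72, 0, 76) mm in its frame (the other at (+72, 0, 76)): 8 mm in diameter, 14 mm tall above the rim, its last 4 mm tapered; it stands on a 16 mm square pillar that rises from the floor to the rim
- cover: loose aluminium cover plate, 176 x 164 x 8 mm, 0.3 to 0.5 kg; origin at the centre of its underside. Two 12 mm through holes at (+-72, 0) mm for the pegs, either way round. On top a black bar handle along x: 96 mm long, 12 mm wide, 34 to 48 mm above the underside, on posts at x = +-42 mm. Seated: origin 62 mm above the box's, axes parallel
- clamp_l (a joint): angle of the clamp arm on the box's +y side, rad: 0 = flat down over the cover's edge (only possible with the cover seated), about 1.57 = upright, larger = leaning outward (starts at 1.65 to 1.9); it stays where it is left (0.07 N m friction) and is pushed over by hand
- clamp_r (a joint): the same for the clamp on the box's -y side
- clamp_l_hinge (a point): hinge of the +y clamp, at (0, +96, 76) mm in the box's frame; hinge axis along the box's x. The arm is a steel bar 50 mm long from here, 16 mm wide (x), 10 mm thick, its outer half in a red grip; down, it points to the box's middle, its top 81 mm above the box's origin. A dark fixed block, 34 x 22 x 12 mm, stands under the hinge
- clamp_r_hinge (a point): hinge of the -y clamp, at (0, -96, 76) mm in the box's frame; mirror image of the +y clamp
- pad: fixed grey pad, 200 x 200 x 3 mm, on which the modules start; origin at the centre of its underside
- module0: loose yellow amplifier module, 60 x 34 x 24 mm (its x, y, z), 0.12 kg, with an upright aluminium grip fin on top along its x, 46 mm long, 10 mm wide, from 24 to 52 mm above the underside; small brass connectors at both ends. Origin at the centre of the underside. May be absent
- module1: loose white amplifier module, 60 x 34 x 24 mm (its x, y, z), 0.12 kg, with an upright aluminium grip fin on top along its x, 46 mm long, 10 mm wide, from 24 to 52 mm above the underside; small brass connectors at both ends. Origin at the centre of the underside. May be absent
- module2: loose orange amplifier module, 60 x 34 x 24 mm (its x, y, z), 0.12 kg, with an upright aluminium grip fin on top along its x, 46 mm long, 10 mm wide, from 24 to 52 mm above the underside; small brass connectors at both ends. Origin at the centre of the underside. May be absent
- module3: loose green amplifier module, 60 x 34 x 24 mm (its x, y, z), 0.12 kg, with an upright aluminium grip fin on top along its x, 46 mm long, 10 mm wide, from 24 to 52 mm above the underside; small brass connectors at both ends. Origin at the centre of the underside. May be absent
- bay0 (a point): centre of one bay's floor, at (+41, +41, 6) mm in the box's frame; the four bays are centred at (+-41, +-41) mm, each is 78 x 66 mm (the box's x, y) and takes one module
- stand: fixed black probe stand, 44 mm square, 80 mm high on a 62 mm square foot, with a 24 mm square well open at the top (10 mm walls); origin at the centre of its underside
- probe: loose field probe, 150 mm long, 70 g, upright in the stand; origin at the tip (lower end), z up along the probe. Steel stem 8 mm in diameter with a 10 mm copper ball at the tip, a black 46 mm disc collar from 68 to 74 mm, above it a yellow handle 20 x 20 mm (sides along its x and y) from 74 to 150 mm. Parked, the collar rests on the stand's rim and the tip is 12 mm above the bench
- probe_tip (a point): lowest point of the probe's copper ball
- seam0 (a point): start of the seam to be scanned: on the front rim, 5 mm in front of the seated cover's edge and 3 mm above the rim, at the red dot
- seam1 (a point): point on the seam a quarter of the way, 30 mm from seam0
- seam2 (a point): middle of the seam
- seam3 (a point): three quarters of the way
- seam4 (a point): end of the seam, at the green dot, 120 mm from seam0
- jar: bystander: amber jar with white cap, 56 mm in diameter, 85 mm high, origin under its centre
- mouse: bystander: black computer mouse, 105 x 60 x 26 mm, origin under its centre
- driver: bystander: green-handled screwdriver lying on the bench, 180 mm long
There are look-alikes about, which are no part of the job. What is shaped like the module0 but turquoise is not meant. Leave any pink or purple look-alike of the module2 alone.

How it is judged:
By the outcome, as a careful person would: the job done as asked, in the order asked, and still so for the second after the job is handed in, with the robot touching nothing.
Of module0, module1, module2, module3 only 2 to 4 are there at a start; the rules pass over those that are not, and their reading is None.
At some moment in a run one of module0, module1, module2, module3, cover may be knocked a few centimetres aside while the robot is not near it.
It also fails if it takes over 210 s, if anything falls off the work surface, if the arm or the gripper's body presses on something with over 40 N, if the wrist force passes 120 N, or if a joint passes its speed limit or range.

ROBOT

A 6-joint arm with a two-finger parallel gripper is mounted at the origin on the work surface. World frame = base frame: x ahead of the robot, y to its left, z up, the work surface at z = 0. Lengths are in mm, angles in rad, forces in N, time in s.
With the tool pointing down it reaches from about 275 to 975 mm from the base axis. Payload 8.4 kg.
Tool frame: the origin (TCP) lies between the finger pads; the fingertips stand 25 mm ahead of it and the grasp point (between the pads) lies 6 mm ahead of it; z points along the fingers, y is the line along which they close (so a half turn about z gives the same grasp; the last joint's range is limited). The gripper opens to 92 mm and grips with 3 to 60 N. Pads are 20 mm wide; open, the fingers measure 128 mm over their backs; the gripper's body (75 mm by 189 mm) begins 69 mm behind the grasp point.
Start: joints at [-1.226, 0.353, 1.633, -0, 1.155, -0.002], TCP at [212.43, -587.794, 239.583] pointing down, gripper open.
Joint ranges: [-2.63, 2.63], [-0.92, 2.1], [0.06, 2.66], [-1.3, 4.44], [0, 2.69], [-3.02, 3.02]. Speed limits (rad/s): [2.22, 2.22, 2.79, 3.14, 3.14, 3.14].

INTERFACE

Orientations are given as a unit quaternion [x, y, z, w].
In Python, from cell import arm gives the robot as it stands.
- The arm moves only by the tool carry_out, never from a script. Its argument "rows" is a list of rows, each an object of numbers: "dx", "dy", "dz": the shift along the tool's x, y, z normalised to -1 to 1, where 1 is 40 mm; "rx", "ry", "rz": the turn, a rotation vector about the tool's x, y, z normalised to -1 to 1, where 1 is 30 degrees; "hand": the finger opening in mm, from 0 to 91.9. In form: [{"dx": .., "dy": .., "dz": .., "rx": .., "ry": .., "rz": .., "hand": ..}, ...]. A call has 1 to 8 rows; each row shifts and turns the commanded pose from where the row before left it, along the tool's axes as they then stand; what a row does not reach is not made up. A row lasts 1/12 s, in which the tool goes at most 41.7 mm and 7.16 degrees, less where a joint would pass 70% of its speed; a pose out of reach is approached as far as the arm can. A call with a number of a shift or a turn outside -1 to 1 is refused whole. A call with a gripper value outside its range is refused whole. The fingers move at their own pace and stop on an object; "force" is the grip in N (left out, the last holds). Time passes only in rows, so rows that do not move let the fingers close. It gives the time, the measured TCP pose, the force, the opening and the grip force at its end, in the units of the state.
- arm.get_obs(): the state, without advancing time (a new reading comes with each control period).
- arm.grab_frame(name): name is "side" or "top"; returns the picture (400x640x3 uint8, red, green, blue); there is no depth.
- arm.calibration(name): a dict with "vertical_fov" (degrees; the focal length in pixels is half the picture's height over the tangent of half this angle, whatever the lens; pixels are square), "cx", "cy" (the principal point, pixels), "R" (3x3) and "t" (3): a world point X has camera coordinates R X + t. Camera axes: x right, y down, z forward; pixel columns grow to the right and rows downward; lengths in mm; the calibration is good to about 2 mm. A picture is of the moment at which its call begins. calibration takes no time and is no camera call.
- arm.sign_off(): hands the job in; it is judged then, once.
The state is a dict: "time_s": time; "joints": joint angles; "qvel": joint speeds; "effort": joint torques, N m; "ee_pos": TCP position; "tool_rot": TCP orientation; "force": force on the tool from outside, world axes, zero at the start; "ft_torque": the same for the moment, N m; "gripper_width": finger opening in mm; "finger_force": force on a finger pad.
Only numpy, scipy, OpenCV 4.12 (cv2) and the standard library are available. Lean on these libraries where they do the work, as an engineer would, in place of code of your own. Each camera call takes 0.05 s, during which the arm holds its last target. There are 200 camera calls.

## Working session

There is one attempt and no reset: what is moved stays moved. The work goes in short steps, Python scripts to look and compute and a tool call to move; the robot and the scene stay as the last step left them, time stands still between calls to the robot, and variables do not carry over. Pictures are saved under pics/ and viewed, at most 14 in all, crops included, and the job is handed in when it is done.

Besides the shell and the picture viewer there is one more tool, called after "Request:" in YAML: its name, and indented under it one key for each argument. carry_out: Moves the arm, as the interface text tells. Its arguments: {"type":"object","properties":{"rows":{"type":"array"},"force":{"type":"number"}},"required":["rows"]}

```bash
ls; mkdir -p pics
python3 - <<'E'
from cell import arm
import cv2
o=arm.get_obs(); print(o)
for n in("side","top"):
    f=arm.grab_frame(n); cv2.imwrite(f"pics/{n}0.png",f[:,:,::-1]); c=arm.calibration(n); print(n,c)
E
```

```text
pics
{'time_s': 0.0, 'joints': array([-1.22639567e+00,  3.53624252e-01,  1.63413836e+00,  1.68878766e-05,
        1.15517228e+00, -2.37666604e-03]), 'qvel': array([ 0.00048501,  0.00146867, -0.00013871, -0.00073412, -0.0003128 ,
        0.00131497]), 'effort': array([ 1.82071024e-03, -5.93833494e+01, -3.34221232e+01,  6.96431659e-02,
        2.30829616e-02, -1.17233317e-04]), 'ee_pos': array([ 212.28239437, -587.35910881,  238.87677805]), 'tool_rot': array([ 9.85006175e-01,  1.72517782e-01, -1.06600487e-04, -6.62642498e-04]), 'force': array([-0.1966987 ,  0.12913474, -0.83992576]), 'ft_torque': array([0.03129308, 0.03391578, 0.02529504]), 'finger_force': 0.0, 'gripper_width': 91.50481829972591}
side {'vertical_fov': 56.99586958034322, 'cx': 319.45037474786807, 'cy': 195.27538558632156, 'R': array([[-0.86836565, -0.4959115 ,  0.00358841],
       [-0.2551061 ,  0.44047501, -0.86075702],
       [ 0.4252787 , -0.74836726, -0.50900341]]), 't': array([497.25499007, 186.66817979, 771.31242071])}
top {'vertical_fov': 51.12476403979791, 'cx': 321.1036061067702, 'cy': 203.00785283433507, 'R': array([[ 0.0137246 , -0.99988502, -0.00644856],
       [-0.97903661, -0.01212714, -0.20332301],
       [ 0.20322142,  0.0091039 , -0.97909048]]), 't': array([  18.11477602,  550.98812202, 1039.30646001])}
```

View pics/top0.png

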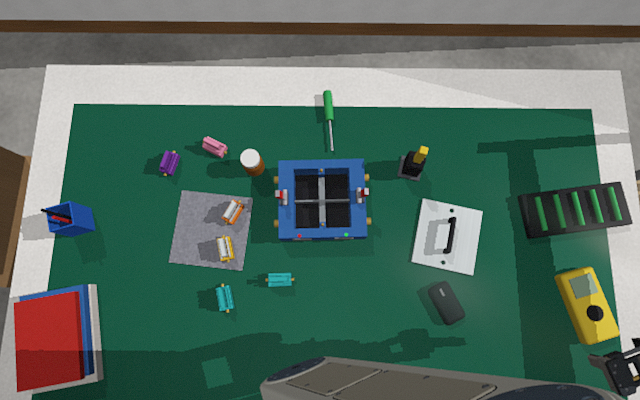

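View pics/side0.png

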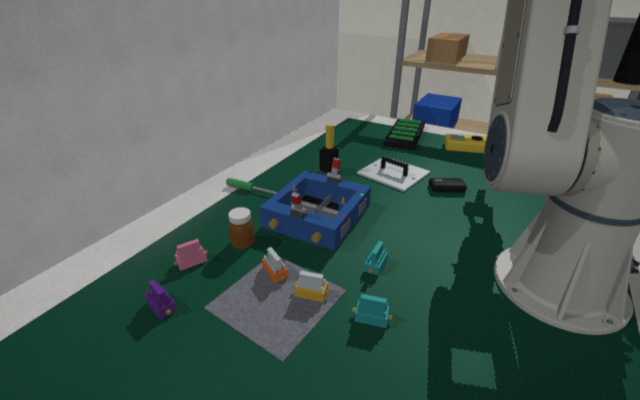

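Candidates (top view): the yellow module at (226,250) and the orange module at (233,212) are on the pad. The look-alikes are turquoise at (225,298) and (280,280), pink at (214,147) and purple at (170,162). No white or green module shows on the pad; the green boards at (580,207) are in a rack. I'll check this choice in close crops.

```bash
cat > h.py <<'E'
import numpy as np, cv2
from cell import arm
from scipy.optimize import least_squares
from scipy.spatial.transform import Rotation as Ro
CAL={n:arm.calibration(n) for n in("side","top")}
def proj(n,X):
    c=CAL[n]; p=np.atleast_2d(X)@np.array(c["R"]).T+c["t"]; f=200/np.tan(np.radians(c["vertical_fov"]/2))
    return f*p[:,:2]/p[:,2:]+[c["cx"],c["cy"]]
def crop(img,x0,y0,x1,y1,s):
    o=cv2.resize(img[y0:y1,x0:x1],None,fx=s,fy=s,interpolation=cv2.INTER_CUBIC)
    for x in range(-(-x0//10)*10,x1,10):
        cv2.line(o,(int((x-x0)*s),0),(int((x-x0)*s),6 if x%50 else 14),(255,255,255),1)
        if x%20==0: cv2.putText(o,str(x),(int((x-x0)*s)+1,16),0,.35,(0,255,255),1)
    for y in range(-(-y0//10)*10,y1,10):
        cv2.line(o,(0,int((y-y0)*s)),(6,int((y-y0)*s)),(255,255,255),1)
        if y%20==0: cv2.putText(o,str(y),(8,int((y-y0)*s)+4),0,.35,(0,255,255),1)
    return o
def tri(pt,ps):  # top pixel, side pixel -> point, residual
    r=least_squares(lambda X:np.r_[(proj("top",X)-pt).ravel(),(proj("side",X)-ps).ravel()],[500,0,50])
    return r.x,np.abs(r.fun).max()
def fit(obs,x0,zfree=True): # obs: list (cam, local pt, pixel); pose x,y,z,yaw
    def f(v):
        c,s=np.cos(v[3]),np.sin(v[3]); out=[]
        for n,l,p in obs:
            X=[v[0]+c*l[0]-s*l[1],v[1]+s*l[0]+c*l[1],(v[2] if zfree else x0[2])+l[2]]; out.append((proj(n,X)[0]-p))
        return np.ravel(out)
    r=least_squares(f,x0,x_scale=[10,10,10,.1],loss="soft_l1"); return r.x,f(r.x).reshape(-1,2).round(1)
def snap(n): return arm.grab_frame(n)[:,:,::-1].copy()
E
python3 - <<'E'
from h import *
t=cv2.imread("pics/top0.png"); s=cv2.imread("pics/side0.png")
cv2.imwrite("pics/c1.png",crop(t,165,150,375,305,3.8))
cv2.imwrite("pics/c2.png",crop(s,200,150,390,340,3.1*1.02))
a=crop(t,395,135,490,280,4.1); b=crop(s,310,115,440,205,3.1)
m=np.zeros((600,800,3),np.uint8); m[:a.shape[0],:a.shape[1]]=a; m[:b.shape[0],395:395+b.shape[1]]=b
cv2.imwrite("pics/c3.png",m)
E
```

```text
(no output)
```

View pics/c1.png

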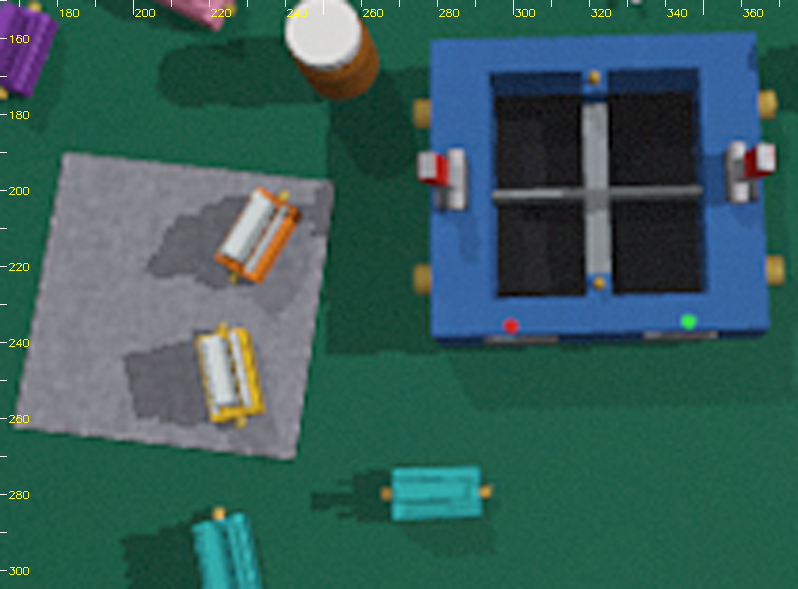

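View pics/c2.png

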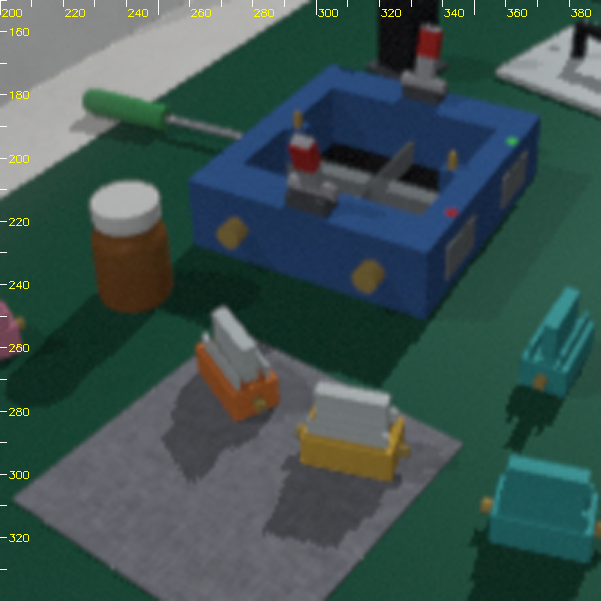

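View pics/c3.png

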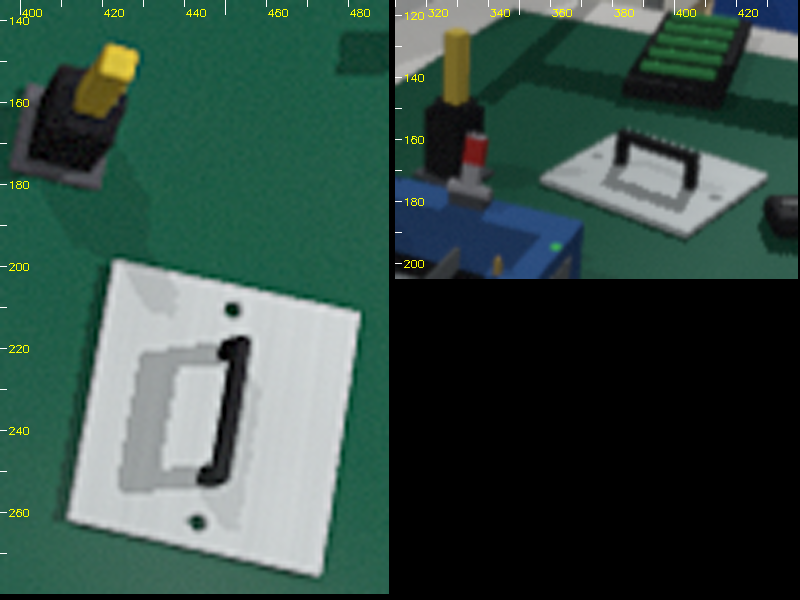

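The crops confirm it. Yellow sits at top (226,249) / side (311,286) and orange at top (232,212) / side (275,268), both on the pad, both fin up. The others are turquoise, pink or purple. Now I'll fit the poses.

```bash
cat >> h.py <<'E'
def bx(x0,x1,y0,y1,z0,z1): return np.array([[x,y,z] for x in(x0,x1) for y in(y0,y1) for z in(z0,z1)],float)
MOD=[bx(-30,30,-17,17,0,24),bx(-23,23,-5,5,24,52)]
PRO=[bx(-10,10,-10,10,74,150)]
COV=[bx(-88,88,-82,82,0,8),bx(-48,48,-6,6,34,48)]
def sil(n,parts,v,roi,s=4):
    c,sn=np.cos(v[3]),np.sin(v[3]); R=np.array([[c,-sn,0],[sn,c,0],[0,0,1]])
    m=np.zeros(((roi[3]-roi[1])*s,(roi[2]-roi[0])*s),np.uint8)
    for p in parts:
        q=(proj(n,p@R.T+v[:3])+.5-np.array(roi[:2]))*s
        cv2.fillConvexPoly(m,cv2.convexHull((q*16).round().astype(np.int32)),1,shift=4)
    return m
def silfit(imgs,parts,v0,maskf,pad=14,zfree=False,loc=True):
    from scipy.optimize import minimize
    T={}
    for n,im in imgs.items():
        q=proj(n,np.vstack([np.array(p)+v0[:3] for p in parts])); a=np.floor(q.min(0)-pad).astype(int); b=np.ceil(q.max(0)+pad).astype(int)
        roi=(*a,*b); up=cv2.resize(im[a[1]:b[1],a[0]:b[0]],None,fx=4,fy=4,interpolation=cv2.INTER_LINEAR)
        T[n]=(roi,maskf(up))
    def cost(w,full=False):
        v=[w[0],w[1],w[2] if zfree else v0[2],w[3]]; c=[]
        for n,(roi,m) in T.items():
            s=sil(n,parts,v,roi)>0; c.append(1-(s&m).sum()/max(1,(s|m).sum()))
        return c if full else sum(c)
    best=None
    for dy in(-.2,0,.2):
        w=np.array(v0,float); w[3]+=dy
        S=np.vstack([w]+[w+np.eye(4)[i]*[8,8,6,.15][i] for i in range(4)])
        r=minimize(cost,w,method="Nelder-Mead",options=dict(initial_simplex=S,xatol=.05,fatol=1e-5,maxiter=400))
        if best is None or r.fun<best.fun: best=r
    return best.x,np.round(cost(best.x,True),3)
def hsv(u): return cv2.cvtColor(u,cv2.COLOR_BGR2HSV)
def m_mod(h0,h1):
    def f(u):
        h=hsv(u); m=((h[...,0]>=h0)&(h[...,0]<=h1)&(h[...,1]>110)&(h[...,2]>90))|((h[...,1]<40)&(h[...,2]>125))
        n,l,st,_=cv2.connectedComponentsWithStats(m.astype(np.uint8)); 
        return l==1+np.argmax(st[1:,4])
    return f
E
cat > fit0.py <<'E'
from h import *
t=cv2.imread("pics/top0.png"); s=cv2.imread("pics/side0.png")
B=[("top",p,q) for p,q in [((104,114,62),(278.2,161.1)),((104,-114,62),(363.7,158.7)),((-104,-114,62),(366.8,236.8)),((-104,114,62),(278.7,238.4)),((72,0,76),(321.3,170.3)),((-72,0,76),(322.9,224.2))]]
B+=[("side",p,q) for p,q in [((104,114,62),(260.1,207.6)),((-104,114,62),(335.4,228.7)),((-104,-114,62),(370.8,187.3)),((104,-114,62),(305.3,171.2)),((72,0,76),(293.9,185.4)),((-72,0,76),(343.3,197.8))]]
v,r=fit(B,[600,0,0,0]);print("box",v.round(3),r.tolist())
for n in("top","side"):
    print(n,fit([b for b in B if b[0]==n],[600,0,0,0],False)[0].round(3))
for nm,a,b in [("red",(299.5,235.8),(342.6,217)),("green",(346.3,234.5),(361.9,194.6))]: print(nm,tri(a,b))
C=[("top",p,q) for p,q in [((88,82,8),(422.6,198.2)),((88,-82,8),(482.8,211.1)),((-88,-82,8),(473.5,275.7)),((-88,82,8),(411.3,261.8)),((72,0,8),(451.6,210.4)),((-72,0,8),(443,262.3))]]
C+=[("side",p,q) for p,q in [((88,82,8),(356.8,173.7)),((88,-82,8),(386.5,157.3)),((-88,-82,8),(430,171.8)),((-88,82,8),(404.5,191.8)),((72,0,8),(375.2,165)),((-72,0,8),(412.9,178.5))]]
v,r=fit(C,[500,-300,0,-.16]);print("cover",v.round(3),r.tolist())
for n in("top","side"): print(n,fit([b for b in C if b[0]==n],[500,-300,0,-.16],False)[0].round(3))
print("probe top",tri((424.3,150.4),(329.7,124.7)))
for nm,pt,ps,h in [("yel",(228,250),(311,290),(20,36)),("ora",(233,212),(275,270),(5,17))]:
    X,_=tri(pt,ps); print(nm,X.round(1))
    for yaw in ((-1.4,) if nm=="yel" else (-.8,.8)):
      for zf in(False,True):
        w,c=silfit({"top":t,"side":s},MOD,[X[0],X[1],3,np.pi/2 if 0 else (0.2 if nm=="yel" else yaw)],m_mod(*h),zfree=zf); print(w.round(3),c)
      for n,i in(("top",t),("side",s)): print(n,[q.round(3) for q in silfit({n:i},MOD,w*[1,1,0,1]+[0,0,3,0],m_mod(*h))])
E
python3 fit0.py
```

```text
box [ 5.6377e+02  2.3213e+01 -3.7170e+00  3.8000e-02] [[0.2, 0.0], [-0.1, 0.3], [0.5, -0.4], [-0.0, 0.2], [-0.0, -0.2], [-0.3, 0.1], [-0.2, -0.5], [-0.1, 1.4], [0.2, -0.6], [-0.4, -0.6], [0.4, 0.0], [0.1, 0.7]]
top [ 5.62972e+02  2.32870e+01 -7.90800e+00  3.70000e-02]
side [5.61116e+02 2.78620e+01 0.00000e+00 4.00000e-02]
red (array([463.47942769,  79.76105526,  60.08885891]), np.float64(0.11539649149460729))
green (array([467.82151819, -40.78804253,  59.49690029]), np.float64(0.14322422569915716))
cover [ 4.74133e+02 -3.17205e+02 -6.08700e+00 -2.07000e-01] [[0.5, 0.7], [-0.5, 0.5], [-0.7, -0.4], [0.5, -0.1], [0.1, 0.4], [0.2, 0.3], [0.1, -1.2], [-2.1, -0.4], [-0.2, 0.1], [-0.4, -1.4], [-0.1, 0.8], [0.1, 0.6]]
top [ 4.740e+02 -3.154e+02  2.277e+00 -2.060e-01]
side [ 4.69326e+02 -3.04820e+02  4.52800e+00 -2.14000e-01]
probe top (array([ 663.81013647, -224.49159098,  158.86493328]), np.float64(0.3176889699992671))
yel [432.7 275.5   6.2]
[4.31209e+02 2.81535e+02 1.20730e+01 1.29000e-01] [0.999 0.591]
[ 4.50713e+02  2.50625e+02 -3.58470e+01  1.54000e-01] [0.689 0.558]
top [array([4.47604e+02, 2.42858e+02, 1.69350e+01, 2.52000e-01]), array([0.621])]
side [array([414.824, 320.295, -11.164,   0.472]), array([0.546])]
ora [531.9 265.7   8.1]
[532.013 266.558   5.453  -0.539] [1.    0.567]
[ 5.54493e+02  2.37675e+02 -3.20250e+01 -4.84000e-01] [0.928 0.538]
top [array([ 5.46278e+02,  2.74227e+02, -1.08950e+01,  5.20000e-02]), array([0.48])]
side [array([532.569, 266.062,  -1.44 ,  -0.543]), array([0.568])]
[484.662 295.985  36.619   1.597] [0.555 0.866]
[546.901 250.272 -35.682   0.632] [0.894 0.629]
top [array([5.51144e+02, 2.81998e+02, 4.39300e+00, 5.45000e-01]), array([0.508])]
side [array([524.886, 279.007,  13.596,   0.638]), array([0.66])]
```

```bash
cat > ba.py <<'E'
from h import *
src=open("fit0.py").read().split("\n"); ns={}
exec("\n".join(l for l in src if l.startswith(("B=","B+=","C=","C+=","from"))),ns); B,C=ns["B"],ns["C"]
def P(n,X,d,k,off=.45):
    c=CAL[n]; f=200/np.tan(np.radians(c["vertical_fov"]/2)); p=Ro.from_rotvec(d[:3]).as_matrix()@(np.array(c["R"])@X+c["t"])+d[3:]
    q=p[:2]/p[2]; return f*q*(1+k*(q@q))+[c["cx"],c["cy"]]
def res(v,usek=1):
    out=[]
    for O,w in((B,v[:3]),(C,v[3:6])):
        for n,l,p in O:
            i=0 if n=="top" else 7; c,s=np.cos(w[2]),np.sin(w[2])
            out+=list(P(n,np.array([w[0]*100+c*l[0]-s*l[1],w[1]*100+s*l[0]+c*l[1],l[2]]),v[6+i:12+i],usek*v[12+i])-(np.array(p)-.45))
    return np.array(out)
for usek in(0,1):
    def f(v):
        pr=[]
        for i in(0,7): pr+=list(v[6+i:9+i]/.002*.5)+list(v[9+i:12+i]/2*.5)+[v[12+i]/.1]
        return np.r_[res(v,usek)/.4,pr]
    r=least_squares(f,np.r_[5.63,.23,.04,4.72,-3.1,-.2,np.zeros(14)],loss="soft_l1")
    print(usek,r.cost,r.x.round(4).tolist()); print(res(r.x,usek).reshape(-1,2).round(1).tolist())
E
python3 ba.py
python3 - <<'E'
from h import *
t=cv2.imread("pics/top0.png"); s=cv2.imread("pics/side0.png")
for im,pts in((t,[(219,245),(224,243),(227,250),(231,256),(231,213),(200,240)]),(s,[(310,278),(312,295),(305,292),(272,252),(270,268),(276,266),(280,300)])):
    print([(p,hsv(im)[p[1],p[0]].tolist()) for p in pts])
E
```

```text
0 23.123046244684982 [5.6648, 0.2349, 0.0379, 4.7673, -3.1462, -0.2071, -0.001, 0.0007, -0.0016, -1.6146, 0.9763, -0.8067, -0.0, -0.004, 0.0019, -0.0014, -0.2273, -1.0202, 1.6772, 0.0]
[[0.0, -0.1], [0.0, 0.0], [0.7, -0.5], [-0.1, 0.3], [-0.1, -0.4], [-0.2, 0.1], [-0.1, -0.4], [-0.2, 1.2], [0.3, -0.5], [-0.2, -0.2], [0.5, 0.2], [0.1, 0.6], [0.2, 0.3], [-0.4, 0.2], [-0.5, -0.4], [0.3, -0.1], [0.0, 0.1], [0.1, 0.2], [0.1, -1.1], [-1.9, -0.2], [0.0, 0.1], [-0.3, -1.5], [0.0, 0.9], [0.2, 0.6]]
1 21.230921276917577 [5.6699, 0.2258, 0.0378, 4.7736, -3.1492, -0.2071, -0.0008, -0.0008, -0.0015, -0.9659, 1.5881, 1.8666, 0.0484, -0.0041, 0.0022, -0.0016, -0.5026, -0.661, 1.2584, 0.014]
[[0.1, -0.1], [-0.1, 0.1], [0.6, -0.5], [-0.1, 0.2], [-0.1, -0.3], [-0.2, 0.1], [-0.1, -0.5], [-0.2, 1.1], [0.3, -0.5], [-0.1, -0.2], [0.5, 0.2], [0.1, 0.6], [-0.0, 0.3], [0.0, 0.1], [-0.1, -0.1], [0.1, -0.2], [-0.0, 0.0], [0.1, 0.3], [0.0, -1.1], [-2.0, -0.2], [0.1, 0.1], [-0.4, -1.5], [-0.0, 0.9], [0.2, 0.6]]
[((219, 245), [105, 16, 186]), ((224, 243), [101, 19, 151]), ((227, 250), [23, 121, 139]), ((231, 256), [22, 157, 196]), ((231, 213), [99, 16, 157]), ((200, 240), [120, 14, 146])]
[((310, 278), [95, 13, 114]), ((312, 295), [21, 177, 118]), ((305, 292), [21, 184, 119]), ((272, 252), [98, 12, 168]), ((270, 268), [11, 144, 124]), ((276, 266), [100, 14, 109]), ((280, 300), [116, 19, 108])]
```

```bash
cat >> h.py <<'E'
def solve(pt,z,n="top"):
    return least_squares(lambda v:(proj(n,[v[0],v[1],z])[0]-pt),[500,0]).x
def goto(x,y,z,yaw,nmin=1,hand=None,step=36.,hist=[None]):
    """print rows (from the commanded/measured pose) to tool-down pose with tool x at world angle yaw"""
    o=arm.get_obs(); p=np.array(o["ee_pos"]) if hist[0] is None else hist[0][0]
    R=Ro.from_quat(o["tool_rot"]) if hist[0] is None else hist[0][1]
    c,s=np.cos(yaw),np.sin(yaw); G=Ro.from_matrix([[c,s,0],[s,-c,0],[0,0,-1]]); T=np.array([x,y,z],float)
    rv=(R.inv()*G).as_rotvec(); n=max(nmin,int(np.ceil(np.linalg.norm(T-p)/step)),int(np.ceil(np.linalg.norm(rv)/.12)))
    rows=[]; q=p.copy(); Q=R
    for i in range(n):
        d=Q.inv().apply((T-q)/(n-i))/40; w=np.round(rv/n/np.radians(30),3); d=np.round(d,3)
        q=q+Q.apply(d*40); Q=Q*Ro.from_rotvec(w*np.radians(30)); rows.append([*d,*w])
    hist[0]=(T,G)
    print("->",np.round([x,y,z,yaw],2),"n",n)
    if n>2 and max(abs(rv))<.03: print(" each",rows[0],"last",rows[-1])
    else: [print(" ",[float(a) for a in r]) for r in rows]
E
python3 - <<'E'
from h import *
o=arm.get_obs()
for nm,pt in(("yel",(225.5,248.2)),("ora",(232.4,211.9))):
    for z in(12,20): print(nm,solve(np.array(pt),z).round(1))
print(tri((225.5,248.2),(311.3,289.3)))
X=solve(np.array([225.5,248.2]),15)
goto(X[0],X[1],140,0.2)
E
```

```text
yel [433.4 279.7]
yel [432.6 277.8]
ora [532.3 266.8]
ora [530.8 265. ]
(array([432.58058537, 279.27809117,  12.25970899]), np.float64(0.2953412217434561))
-> [4.3311e+02 2.7897e+02 1.4000e+02 2.0000e-01] n 25
  [0.502, -0.74, 0.1, -0.0, 0.0, 0.011]
  [0.498, -0.742, 0.1, -0.0, 0.0, 0.011]
  [0.494, -0.745, 0.1, -0.0, 0.0, 0.011]
  [0.489, -0.748, 0.1, -0.0, 0.0, 0.011]
  [0.485, -0.751, 0.1, -0.0, 0.0, 0.011]
  [0.481, -0.754, 0.1, -0.0, 0.0, 0.011]
  [0.476, -0.757, 0.1, -0.0, 0.0, 0.011]
  [0.472, -0.759, 0.1, -0.0, 0.0, 0.011]
  [0.468, -0.762, 0.1, -0.0, 0.0, 0.011]
  [0.463, -0.765, 0.1, -0.0, 0.0, 0.011]
  [0.459, -0.767, 0.1, -0.0, 0.0, 0.011]
  [0.454, -0.77, 0.1, -0.0, 0.0, 0.011]
  [0.45, -0.773, 0.1, -0.0, 0.0, 0.011]
  [0.445, -0.775, 0.1, -0.0, 0.0, 0.011]
  [0.441, -0.778, 0.1, -0.0, 0.0, 0.011]
  [0.436, -0.78, 0.1, -0.0, 0.0, 0.011]
  [0.432, -0.783, 0.1, -0.0, 0.0, 0.011]
  [0.427, -0.785, 0.1, -0.0, 0.0, 0.011]
  [0.423, -0.788, 0.099, -0.0, 0.0, 0.011]
  [0.418, -0.79, 0.1, -0.0, 0.0, 0.011]
  [0.414, -0.792, 0.099, -0.0, 0.0, 0.011]
  [0.409, -0.795, 0.1, -0.0, 0.0, 0.011]
  [0.405, -0.797, 0.099, -0.0, 0.0, 0.011]
  [0.4, -0.799, 0.1, -0.0, 0.0, 0.011]
  [0.396, -0.802, 0.099, -0.0, 0.0, 0.011]
```

Request:
carry_out:
  rows:
    - {"dx":0.49,"dy":-0.745,"dz":0.06,"rz":0.011,"hand":44}
    - {"dx":0.49,"dy":-0.745,"dz":0.06,"rz":0.011,"hand":44}
    - {"dx":0.49,"dy":-0.745,"dz":0.06,"rz":0.011,"hand":44}
    - {"dx":0.49,"dy":-0.75,"dz":0.06,"rz":0.011,"hand":44}
    - {"dx":0.48,"dy":-0.75,"dz":0.06,"rz":0.011,"hand":44}
    - {"dx":0.48,"dy":-0.755,"dz":0.06,"rz":0.011,"hand":44}
    - {"dx":0.475,"dy":-0.755,"dz":0.06,"rz":0.011,"hand":44}
    - {"dx":0.47,"dy":-0.76,"dz":0.06,"rz":0.011,"hand":44}
  force: 20

```text
schema error: expected keys dx, dy, dz, rx, ry, rz, hand
```

Request:
carry_out:
  rows:
    - {"dx":0.465,"dy":-0.76,"dz":0.06,"rz":0.011,"hand":44}
    - {"dx":0.46,"dy":-0.765,"dz":0.06,"rz":0.011,"hand":44}
    - {"dx":0.46,"dy":-0.765,"dz":0.06,"rz":0.011,"hand":44}
    - {"dx":0.455,"dy":-0.77,"dz":0.06,"rz":0.011,"hand":44}
    - {"dx":0.45,"dy":-0.77,"dz":0.06,"rz":0.011,"hand":44}
    - {"dx":0.445,"dy":-0.775,"dz":0.06,"rz":0.011,"hand":44}
    - {"dx":0.44,"dy":-0.78,"dz":0.06,"rz":0.011,"hand":44}
    - {"dx":0.435,"dy":-0.78,"dz":0.06,"rz":0.011,"hand":44}

```text
schema error: expected keys dx, dy, dz, rx, ry, rz, hand
```

Request:
carry_out:
  rows:
    - {"dx":0.43,"dy":-0.785,"dz":0.06,"rz":0.011,"hand":44}
    - {"dx":0.43,"dy":-0.785,"dz":0.06,"rz":0.011,"hand":44}
    - {"dx":0.425,"dy":-0.79,"dz":0.06,"rz":0.011,"hand":44}
    - {"dx":0.42,"dy":-0.79,"dz":0.06,"rz":0.011,"hand":44}
    - {"dx":0.415,"dy":-0.79,"dz":0.06,"rz":0.011,"hand":44}
    - {"dx":0.41,"dy":-0.795,"dz":0.1,"rz":0.011,"hand":44}
    - {"dx":0.405,"dy":-0.795,"dz":0.1,"rz":0.011,"hand":44}
    - {"dx":0.4,"dy":-0.8,"dz":0.1,"rz":0.011,"hand":44}

```text
schema error: expected keys dx, dy, dz, rx, ry, rz, hand
```

Run:
```python
from h import *
t=snap("top"); s=snap("side"); cv2.imwrite("pics/top1.png",t); cv2.imwrite("pics/side1.png",s)
o=arm.get_obs(); print(o["time_s"],o["ee_pos"],o["tool_rot"],o["joints"])
q=[proj(n,o["ee_pos"]+Ro.from_quat(o["tool_rot"]).apply([0,0,25]))[0].round(1) for n in("top","side")]; print(q)
a=crop(t,180,180,290,290,3.6); b=crop(s,230,200,350,320,3.3)
m=np.zeros((400,800,3),np.uint8); m[:a.shape[0],:a.shape[1]]=a; m[:b.shape[0],400:400+b.shape[1]]=b
cv2.imwrite("pics/c4.png",m)
goto(433,279,100,.2,2);
```

```text
0.2 [ 212.30988344 -587.54963748  239.15337783] [ 9.85006589e-01  1.72516240e-01 -8.52438356e-05 -3.97995869e-04] [-1.22643152e+00  3.53389991e-01  1.63383397e+00 -3.55944636e-05
  1.15518209e+00 -2.38812335e-03]
[array([613.8, 350.9]), array([506.4,  99.3])]
-> [4.33e+02 2.79e+02 1.00e+02 2.00e-01] n 26
  [0.483, -0.711, 0.134, -0.0, 0.0, 0.011]
  [0.479, -0.714, 0.134, -0.0, 0.0, 0.011]
  [0.475, -0.717, 0.134, -0.0, 0.0, 0.011]
  [0.47, -0.72, 0.134, -0.0, 0.0, 0.011]
  [0.466, -0.722, 0.134, -0.0, 0.0, 0.011]
  [0.462, -0.725, 0.134, -0.0, 0.0, 0.011]
  [0.458, -0.728, 0.134, -0.0, 0.0, 0.011]
  [0.454, -0.73, 0.134, -0.0, 0.0, 0.011]
  [0.449, -0.733, 0.135, -0.0, 0.0, 0.011]
  [0.445, -0.735, 0.134, -0.0, 0.0, 0.011]
  [0.441, -0.738, 0.135, -0.0, 0.0, 0.011]
  [0.437, -0.741, 0.134, -0.0, 0.0, 0.011]
  [0.432, -0.743, 0.135, -0.0, 0.0, 0.011]
  [0.428, -0.746, 0.134, -0.0, 0.0, 0.011]
  [0.424, -0.748, 0.135, -0.0, 0.0, 0.011]
  [0.42, -0.75, 0.134, -0.0, 0.0, 0.011]
  [0.415, -0.753, 0.135, -0.0, 0.0, 0.011]
  [0.411, -0.755, 0.134, -0.0, 0.0, 0.011]
  [0.407, -0.758, 0.135, -0.0, 0.0, 0.011]
  [0.402, -0.76, 0.134, -0.0, 0.0, 0.011]
  [0.398, -0.762, 0.135, -0.0, 0.0, 0.011]
  [0.393, -0.764, 0.134, -0.0, 0.0, 0.011]
  [0.389, -0.767, 0.135, -0.0, 0.0, 0.011]
  [0.384, -0.769, 0.134, -0.0, 0.0, 0.011]
  [0.38, -0.771, 0.135, -0.0, 0.0, 0.011]
  [0.376, -0.773, 0.134, -0.0, 0.0, 0.011]
```

View pics/c4.png

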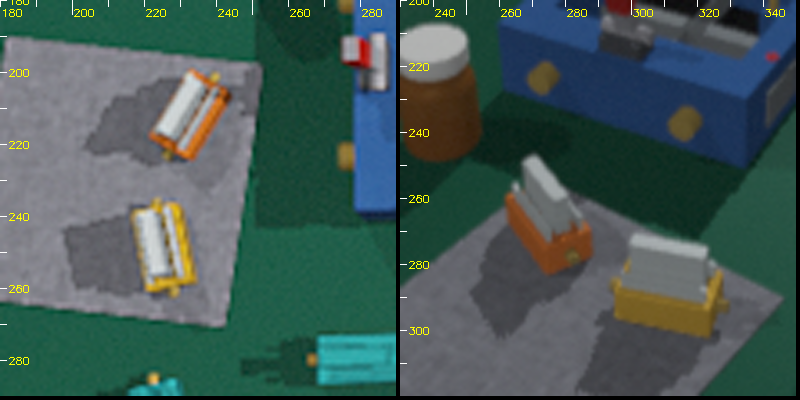

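The picture again shows yellow at top (226,248) / side (312,287) and orange at top (232,212) / side (276,267), untouched. The rows need all seven keys, so I'm resending.

Request:
carry_out:
  rows:
    - {"dx":0.405,"dy":-0.84,"dz":0,"rx":0,"ry":0,"rz":0.14,"hand":44}
    - {"dx":0.405,"dy":-0.84,"dz":0,"rx":0,"ry":0,"rz":0.14,"hand":44}
    - {"dx":0.405,"dy":-0.84,"dz":0,"rx":0,"ry":0,"rz":0,"hand":44}
    - {"dx":0.405,"dy":-0.84,"dz":0,"rx":0,"ry":0,"rz":0,"hand":44}
    - {"dx":0.405,"dy":-0.84,"dz":0,"rx":0,"ry":0,"rz":0,"hand":44}
    - {"dx":0.405,"dy":-0.84,"dz":0,"rx":0,"ry":0,"rz":0,"hand":44}
    - {"dx":0.405,"dy":-0.84,"dz":0,"rx":0,"ry":0,"rz":0,"hand":44}
    - {"dx":0.405,"dy":-0.84,"dz":0,"rx":0,"ry":0,"rz":0,"hand":44}
  force: 20

```text
time_s: 0.87
ee_pos: [277.9, -295.3, 239.5]
tool_rot: [0.995, 0.1, 0.0, 0.0]
force: [1.2, 0.6, 0.9]
gripper_width: 44.0
finger_force: 0.0
```

Request:
carry_out:
  rows:
    - {"dx":0.405,"dy":-0.84,"dz":0,"rx":0,"ry":0,"rz":0,"hand":44}
    - {"dx":0.405,"dy":-0.84,"dz":0,"rx":0,"ry":0,"rz":0,"hand":44}
    - {"dx":0.405,"dy":-0.84,"dz":0,"rx":0,"ry":0,"rz":0,"hand":44}
    - {"dx":0.405,"dy":-0.84,"dz":0,"rx":0,"ry":0,"rz":0,"hand":44}
    - {"dx":0.405,"dy":-0.84,"dz":0,"rx":0,"ry":0,"rz":0,"hand":44}
    - {"dx":0.405,"dy":-0.84,"dz":0,"rx":0,"ry":0,"rz":0,"hand":44}
    - {"dx":0.405,"dy":-0.84,"dz":0,"rx":0,"ry":0,"rz":0,"hand":44}
    - {"dx":0.405,"dy":-0.84,"dz":0,"rx":0,"ry":0,"rz":0,"hand":44}

```text
time_s: 1.53
ee_pos: [351.5, -6.0, 239.9]
tool_rot: [0.995, 0.1, 0.0, 0.0]
force: [2.2, -0.5, 0.3]
gripper_width: 44.6
finger_force: 0.0
```

Request:
carry_out:
  rows:
    - {"dx":0.405,"dy":-0.84,"dz":0.3,"rx":0,"ry":0,"rz":0,"hand":44}
    - {"dx":0.405,"dy":-0.84,"dz":0.3,"rx":0,"ry":0,"rz":0,"hand":44}
    - {"dx":0.405,"dy":-0.84,"dz":0.3,"rx":0,"ry":0,"rz":0,"hand":44}
    - {"dx":0.405,"dy":-0.84,"dz":0.3,"rx":0,"ry":0,"rz":0,"hand":44}
    - {"dx":0.405,"dy":-0.84,"dz":0.3,"rx":0,"ry":0,"rz":0,"hand":44}
    - {"dx":0.405,"dy":-0.84,"dz":0.3,"rx":0,"ry":0,"rz":0,"hand":44}
    - {"dx":0.405,"dy":-0.84,"dz":0.3,"rx":0,"ry":0,"rz":0,"hand":44}
    - {"dx":0.405,"dy":-0.84,"dz":0.3,"rx":0,"ry":0,"rz":0,"hand":44}

```text
time_s: 2.2
ee_pos: [425.0, 283.4, 142.8]
tool_rot: [0.995, 0.1, 0.0, 0.0]
force: [0.9, -0.4, -0.0]
gripper_width: 43.7
finger_force: 0.0
```

```bash
cat > look.py <<'E'
import sys
from h import *
def look(k,top,side):
    t=snap("top"); s=snap("side"); cv2.imwrite(f"pics/t{k}.png",t); cv2.imwrite(f"pics/s{k}.png",s)
    o=arm.get_obs(); print(o["time_s"],np.round(o["ee_pos"],1),"yaw",round(float(np.arctan2(*Ro.from_quat(o["tool_rot"]).as_matrix()[[1,0],0])),3),"j",o["joints"].round(2),"F",o["force"].round(1),"w",round(o["gripper_width"],1),round(o["finger_force"],1))
    f=lambda b:min(400/(b[2]-b[0]),600/(b[3]-b[1]))
    a=crop(t,*top,f(top)); b=crop(s,*side,f(side)); m=np.zeros((max(a.shape[0],b.shape[0]),800,3),np.uint8); m[:a.shape[0],:a.shape[1]]=a[:,:400]; m[:b.shape[0],400:400+b.shape[1]]=b[:,:400]
    cv2.imwrite(f"pics/c_{k}.png",m); return t,s,o
E
python3 - <<'E'
from look import *
t,s,o=look("y",(180,180,280,290),(230,190,350,310))
for off in([0,22,25],[0,-22,25]): print([proj(n,o["ee_pos"]+Ro.from_quat(o["tool_rot"]).apply(off))[0].round(1).tolist() for n in("top","side")])
goto(433,279,90,.2,1)
E
```

```text
2.3 [425.8 285.5 141.9] yaw 0.203 j [0.59 0.3  1.96 0.   0.88 1.95] F [ 0.4 -1.   0.1] w 44.2 0.0
[[221.9, 245.4], [315.9, 244.2]]
[[204.0, 248.8], [308.1, 258.7]]
-> [4.33e+02 2.79e+02 9.00e+01 2.00e-01] n 2
  [0.072, 0.098, 0.649, -0.001, 0.0, 0.003]
  [0.073, 0.097, 0.648, -0.001, 0.0, 0.003]
```

View pics/c_y.png

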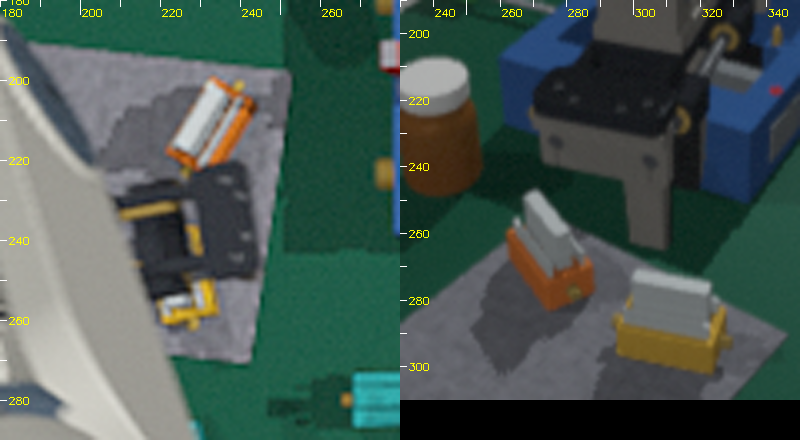

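The side view shows the near fingertip at (305,264), against a prediction of (305,264.6), so the calibration holds. I'll grip the yellow fin 8 mm off-centre so the gripper body stays clear of the clamps.

Request:
carry_out:
  rows:
    - {"dx":-0.055,"dy":0.195,"dz":0.3,"rx":0,"ry":0,"rz":0,"hand":44}
    - {"dx":0,"dy":0,"dz":0.55,"rx":0,"ry":0,"rz":0,"hand":44}
    - {"dx":0,"dy":0,"dz":0.55,"rx":0,"ry":0,"rz":0,"hand":44}
    - {"dx":0,"dy":0,"dz":0.45,"rx":0,"ry":0,"rz":0,"hand":44}
    - {"dx":0,"dy":0,"dz":0.27,"rx":0,"ry":0,"rz":0,"hand":44}
    - {"dx":0,"dy":0,"dz":0,"rx":0,"ry":0,"rz":0,"hand":5}
    - {"dx":0,"dy":0,"dz":0,"rx":0,"ry":0,"rz":0,"hand":5}
    - {"dx":0,"dy":0,"dz":0,"rx":0,"ry":0,"rz":0,"hand":5}
  force: 25

```text
time_s: 2.97
ee_pos: [425.0, 273.4, 59.7]
tool_rot: [0.995, 0.1, 0.0, -0.0]
force: [0.3, -0.2, 0.8]
gripper_width: 25.9
finger_force: 0.0
```

Request:
carry_out:
  rows:
    - {"dx":0,"dy":0,"dz":0,"rx":0,"ry":0,"rz":0,"hand":5}
    - {"dx":0,"dy":0,"dz":0,"rx":0,"ry":0,"rz":0,"hand":5}
    - {"dx":0,"dy":0,"dz":0,"rx":0,"ry":0,"rz":0,"hand":5}

```text
time_s: 3.22
ee_pos: [424.9, 273.6, 59.6]
tool_rot: [0.995, 0.1, 0.001, -0.0]
force: [-0.1, 1.1, 1.6]
gripper_width: 9.5
finger_force: 25.0
```

Request:
carry_out:
  rows:
    - {"dx":0,"dy":0,"dz":-0.5,"rx":0,"ry":0,"rz":0,"hand":5}
    - {"dx":0,"dy":0,"dz":-0.8,"rx":0,"ry":0,"rz":0,"hand":5}
    - {"dx":0,"dy":0,"dz":-0.8,"rx":0,"ry":0,"rz":0,"hand":5}
    - {"dx":0,"dy":0,"dz":-0.7,"rx":0,"ry":0,"rz":0.158,"hand":5}
    - {"dx":0,"dy":0,"dz":0,"rx":0,"ry":0,"rz":0.158,"hand":5}
    - {"dx":0.3,"dy":0.8,"dz":0,"rx":0,"ry":0,"rz":0,"hand":5}
    - {"dx":0.3,"dy":0.8,"dz":0,"rx":0,"ry":0,"rz":0,"hand":5}
    - {"dx":0.3,"dy":0.8,"dz":0,"rx":0,"ry":0,"rz":0,"hand":5}

```text
time_s: 3.88
ee_pos: [463.8, 177.8, 171.3]
tool_rot: [1.0, 0.018, 0.0, -0.0]
force: [0.2, 0.2, -1.4]
gripper_width: 9.8
finger_force: 25.0
```

Request:
carry_out:
  rows:
    - {"dx":0.3,"dy":0.8,"dz":0,"rx":0,"ry":0,"rz":0,"hand":5}
    - {"dx":0.3,"dy":0.8,"dz":0,"rx":0,"ry":0,"rz":0,"hand":5}
    - {"dx":0.3,"dy":0.8,"dz":0,"rx":0,"ry":0,"rz":0,"hand":5}
    - {"dx":0.15,"dy":0.55,"dz":0,"rx":0,"ry":0,"rz":0,"hand":5}
    - {"dx":0,"dy":0,"dz":0,"rx":0,"ry":0,"rz":0,"hand":5}
    - {"dx":0,"dy":0,"dz":0,"rx":0,"ry":0,"rz":0,"hand":5}

```text
time_s: 4.38
ee_pos: [509.8, 61.1, 170.9]
tool_rot: [1.0, 0.016, -0.0, -0.0]
force: [0.0, 0.6, -1.0]
gripper_width: 10.1
finger_force: 25.0
```

Run:
```python
from look import *
t,s,o=look("yb",(240,150,380,250),(240,110,390,250))
yaw=.038; p=o["ee_pos"]
for cx in(9,4): 
    for lx,lz in((-30,0),(30,0),(-33,10),(33,10)):
        print(cx,lx,lz,[proj(n,p+np.array([(cx+lx),(cx+lx)*yaw,-56.6+lz]))[0].round(1).tolist() for n in("top","side")])
```

```text
4.4833 [509.4  62.6 170.8] yaw 0.035 j [0.12 0.26 1.94 0.   0.94 1.66] F [ 0.1 -0.1 -1.1] w 9.5 25.0
9 -30 0 [[305.8, 222.9], [337.5, 191.5]]
9 30 0 [[305.4, 199.0], [315.2, 185.7]]
9 -33 10 [[305.6, 223.5], [338.8, 188.1]]
9 33 10 [[305.2, 197.0], [314.1, 181.8]]
4 -30 0 [[305.8, 224.9], [339.4, 192.0]]
4 30 0 [[305.4, 201.0], [317.0, 186.2]]
4 -33 10 [[305.6, 225.5], [340.7, 188.6]]
4 33 10 [[305.2, 198.9], [315.9, 182.3]]
```

View pics/c_yb.png

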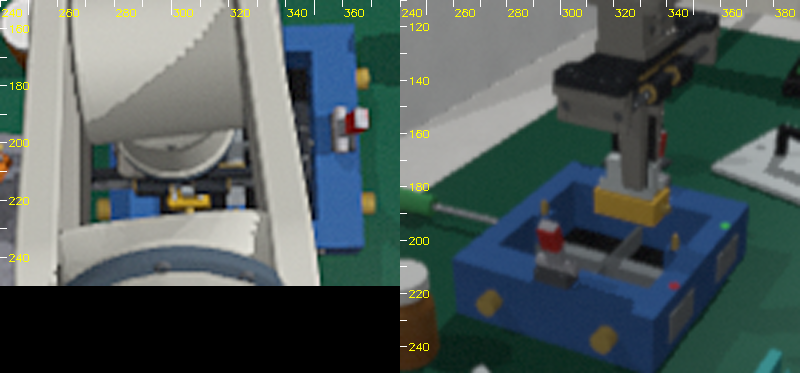

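The side view shows the yellow module held level over the front-left bay, bottom corners near (313,189) and (341,190). That puts its centre about 8 mm ahead of the grip. Lowering it now.

Request:
carry_out:
  rows:
    - {"dx":0.04,"dy":0,"dz":0.6,"rx":0,"ry":0,"rz":0,"hand":5}
    - {"dx":0,"dy":0,"dz":0.6,"rx":0,"ry":0,"rz":0,"hand":5}
    - {"dx":0,"dy":0,"dz":0.5,"rx":0,"ry":0,"rz":0,"hand":5}
    - {"dx":0,"dy":0,"dz":0.4,"rx":0,"ry":0,"rz":0,"hand":5}
    - {"dx":0,"dy":0,"dz":0.3,"rx":0,"ry":0,"rz":0,"hand":5}
    - {"dx":0,"dy":0,"dz":0.2,"rx":0,"ry":0,"rz":0,"hand":5}
    - {"dx":0,"dy":0,"dz":0,"rx":0,"ry":0,"rz":0,"hand":5}
    - {"dx":0,"dy":0,"dz":0,"rx":0,"ry":0,"rz":0,"hand":5}

```text
time_s: 5.15
ee_pos: [511.2, 62.8, 66.8]
tool_rot: [1.0, 0.018, -0.0, 0.0]
force: [-0.3, 0.5, -1.5]
gripper_width: 9.7
finger_force: 25.0
```

Request:
carry_out:
  rows:
    - {"dx":0,"dy":0,"dz":0.08,"rx":0,"ry":0,"rz":0,"hand":5}
    - {"dx":0,"dy":0,"dz":0,"rx":0,"ry":0,"rz":0,"hand":5}
    - {"dx":0,"dy":0,"dz":0,"rx":0,"ry":0,"rz":0,"hand":20}
    - {"dx":0,"dy":0,"dz":0,"rx":0,"ry":0,"rz":0,"hand":20}
    - {"dx":0,"dy":0,"dz":-0.4,"rx":0,"ry":0,"rz":0,"hand":20}
    - {"dx":0,"dy":0,"dz":-0.8,"rx":0,"ry":0,"rz":0,"hand":20}
    - {"dx":0,"dy":0,"dz":-0.8,"rx":0,"ry":0,"rz":0,"hand":20}
    - {"dx":0,"dy":0,"dz":-0.8,"rx":0,"ry":0,"rz":0,"hand":44}

```text
time_s: 5.82
ee_pos: [511.2, 62.0, 177.1]
tool_rot: [1.0, 0.017, -0.0, 0.0]
force: [1.4, -0.4, 0.1]
gripper_width: 25.0
finger_force: 0.0
```

Run:
```python
from look import *
goto(539,262,172,-.565)
```

```text
-> [539.   262.   172.    -0.56] n 6
  [0.145, -0.829, 0.021, 0.0, 0.0, 0.191]
  [0.061, -0.839, 0.021, 0.0, 0.0, 0.191]
  [-0.023, -0.841, 0.021, 0.0, 0.0, 0.191]
  [-0.107, -0.834, 0.022, 0.0, 0.0, 0.191]
  [-0.189, -0.819, 0.021, 0.0, 0.0, 0.191]
  [-0.271, -0.797, 0.022, 0.0, 0.0, 0.191]
```

Request:
carry_out:
  rows:
    - {"dx":0.145,"dy":-0.83,"dz":0,"rx":0,"ry":0,"rz":0.191,"hand":44}
    - {"dx":0.06,"dy":-0.84,"dz":0,"rx":0,"ry":0,"rz":0.191,"hand":44}
    - {"dx":-0.025,"dy":-0.84,"dz":0,"rx":0,"ry":0,"rz":0.191,"hand":44}
    - {"dx":-0.105,"dy":-0.835,"dz":0,"rx":0,"ry":0,"rz":0.191,"hand":44}
    - {"dx":-0.19,"dy":-0.82,"dz":0,"rx":0,"ry":0,"rz":0.191,"hand":44}
    - {"dx":-0.27,"dy":-0.8,"dz":0,"rx":0,"ry":0,"rz":0.191,"hand":44}
    - {"dx":0,"dy":0,"dz":0,"rx":0,"ry":0,"rz":0,"hand":44}
    - {"dx":0,"dy":0,"dz":0,"rx":0,"ry":0,"rz":0,"hand":44}

```text
time_s: 6.48
ee_pos: [539.2, 263.7, 175.8]
tool_rot: [0.961, -0.277, 0.0, -0.0]
force: [-0.2, -0.8, 0.5]
gripper_width: 43.9
finger_force: 0.0
```

Run:
```python
from look import *
t,s,o=look("o",(180,150,380,250),(230,150,350,310))
goto(538,261,58,-.565)
```

```text
6.5833 [538.9 261.6 175.6] yaw -0.563 j [ 0.45  0.38  1.75 -0.    1.01  2.58] F [-0.1 -0.8 -0.3] w 44.0 0.0
-> [538.   261.    58.    -0.56] n 4
 each [np.float64(-0.003), np.float64(0.006), np.float64(0.735), np.float64(0.0), np.float64(0.0), np.float64(0.001)] last [np.float64(-0.002), np.float64(0.005), np.float64(0.734), np.float64(0.0), np.float64(0.0), np.float64(0.001)]
```

View pics/c_o.png

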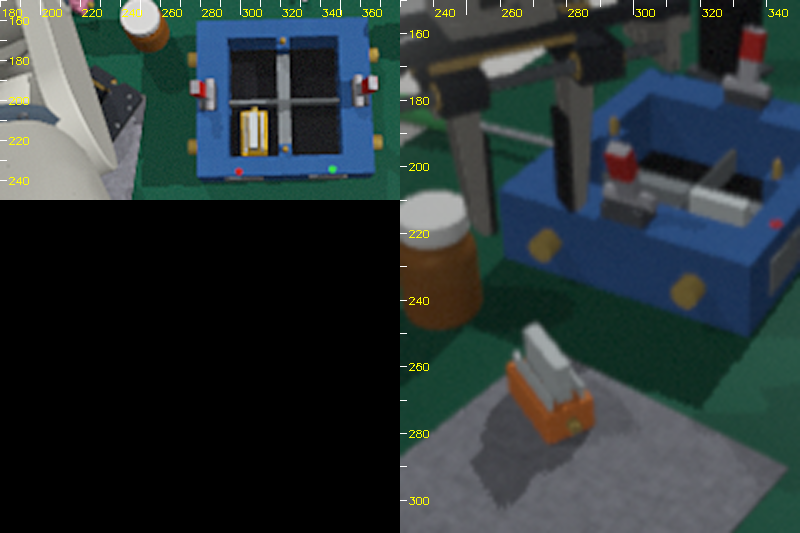

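The top view shows yellow flat in the front-left bay at (302,216). Orange is unmoved at side (275,265). Descending on it.

Request:
carry_out:
  rows:
    - {"dx":0,"dy":0,"dz":0.8,"rx":0,"ry":0,"rz":0,"hand":44}
    - {"dx":0,"dy":0,"dz":0.8,"rx":0,"ry":0,"rz":0,"hand":44}
    - {"dx":0,"dy":0,"dz":0.65,"rx":0,"ry":0,"rz":0,"hand":44}
    - {"dx":0,"dy":0,"dz":0.42,"rx":0,"ry":0,"rz":0,"hand":44}
    - {"dx":0,"dy":0,"dz":0.25,"rx":0,"ry":0,"rz":0,"hand":44}
    - {"dx":0,"dy":0,"dz":0,"rx":0,"ry":0,"rz":0,"hand":5}
    - {"dx":0,"dy":0,"dz":0,"rx":0,"ry":0,"rz":0,"hand":5}
    - {"dx":0,"dy":0,"dz":0,"rx":0,"ry":0,"rz":0,"hand":5}

```text
time_s: 7.25
ee_pos: [540.1, 262.2, 60.1]
tool_rot: [0.96, -0.279, 0.001, -0.001]
force: [0.5, -0.5, 0.2]
gripper_width: 26.0
finger_force: 0.0
```

Request:
carry_out:
  rows:
    - {"dx":0,"dy":0,"dz":0,"rx":0,"ry":0,"rz":0,"hand":5}
    - {"dx":0,"dy":0,"dz":0,"rx":0,"ry":0,"rz":0,"hand":5}
    - {"dx":0,"dy":0,"dz":0,"rx":0,"ry":0,"rz":0,"hand":5}

```text
time_s: 7.5
ee_pos: [539.7, 262.5, 59.9]
tool_rot: [0.96, -0.279, 0.001, -0.0]
force: [-1.5, -1.4, 5.7]
gripper_width: 10.0
finger_force: 25.0
```

Run:
```python
from look import *
o=arm.get_obs(); p=o["ee_pos"]; print(p)
goto(p[0],p[1],p[2]+112,-.563); goto(614.5,66.5,p[2]+112,.036,7)
```

```text
[539.72927167 262.51650564  59.87314581]
-> [539.73 262.52 171.87  -0.56] n 4
 each [np.float64(0.001), np.float64(-0.001), np.float64(-0.7), np.float64(-0.001), np.float64(-0.0), np.float64(-0.001)] last [np.float64(0.0), np.float64(0.0), np.float64(-0.7), np.float64(-0.001), np.float64(-0.0), np.float64(-0.001)]
-> [6.1450e+02 6.6500e+01 1.7187e+02 4.0000e-02] n 7
  [0.599, 0.449, 0.0, 0.0, 0.0, -0.163]
  [0.559, 0.499, 0.0, 0.0, 0.0, -0.163]
  [0.514, 0.545, 0.0, 0.0, 0.0, -0.163]
  [0.466, 0.587, 0.0, 0.0, 0.0, -0.163]
  [0.415, 0.624, 0.0, 0.0, 0.0, -0.163]
  [0.36, 0.657, 0.0, 0.0, 0.0, -0.163]
  [0.302, 0.686, 0.0, 0.0, 0.0, -0.163]
```

Request:
carry_out:
  rows:
    - {"dx":0,"dy":0,"dz":-0.7,"rx":0,"ry":0,"rz":0,"hand":5}
    - {"dx":0,"dy":0,"dz":-0.9,"rx":0,"ry":0,"rz":0,"hand":5}
    - {"dx":0,"dy":0,"dz":-0.9,"rx":0,"ry":0,"rz":0,"hand":5}
    - {"dx":0,"dy":0,"dz":-0.9,"rx":0,"ry":0,"rz":0,"hand":5}
    - {"dx":0,"dy":0,"dz":-0.4,"rx":0,"ry":0,"rz":0,"hand":5}

```text
time_s: 7.92
ee_pos: [540.8, 263.2, 215.9]
tool_rot: [0.96, -0.279, 0.002, -0.002]
force: [1.4, 0.3, -1.7]
gripper_width: 9.9
finger_force: 25.0
```

Request:
carry_out:
  rows:
    - {"dx":0.6,"dy":0.45,"dz":0,"rx":0,"ry":0,"rz":-0.163,"hand":5}
    - {"dx":0.56,"dy":0.5,"dz":0,"rx":0,"ry":0,"rz":-0.163,"hand":5}
    - {"dx":0.515,"dy":0.545,"dz":0,"rx":0,"ry":0,"rz":-0.163,"hand":5}
    - {"dx":0.465,"dy":0.585,"dz":0,"rx":0,"ry":0,"rz":-0.163,"hand":5}
    - {"dx":0.415,"dy":0.625,"dz":0,"rx":0,"ry":0,"rz":-0.163,"hand":5}
    - {"dx":0.36,"dy":0.655,"dz":0,"rx":0,"ry":0,"rz":-0.163,"hand":5}
    - {"dx":0.3,"dy":0.685,"dz":0,"rx":0,"ry":0,"rz":-0.163,"hand":5}
    - {"dx":0,"dy":0,"dz":0,"rx":0,"ry":0,"rz":0,"hand":5}

```text
time_s: 8.58
ee_pos: [615.0, 62.0, 211.1]
tool_rot: [1.0, 0.018, 0.001, 0.001]
force: [0.2, -0.0, -1.4]
gripper_width: 10.0
finger_force: 25.0
```

Run:
```python
from look import *
t,s,o=look("ob",(240,150,380,250),(240,110,390,250))
p=o["ee_pos"]; yaw=.036
for cx in(-8,-4):
    print(cx,[proj("side",p+np.array([(cx+lx),17*ly+(cx+lx)*yaw,-57]))[0].round(1).tolist() for lx,ly in((30,1),(-30,1),(-30,-1))])
h=hsv(s); m=((h[...,0]>4)&(h[...,0]<17)&(h[...,1]>150)&(h[...,2]>70)).astype(np.uint8); m[:, :285]=0; m[230:]=0; m[:120]=0; m[:,380:]=0
n,l,st,c=cv2.connectedComponentsWithStats(m)
for a in st[1:]:
    if a[4]>20: print(a)
k=1+np.argmax(st[1:,4]); print(cv2.minAreaRect(cv2.findNonZero((l==k).astype(np.uint8))))
pts=cv2.findNonZero((l==k).astype(np.uint8))[:,0]; print(pts[pts[:,0].argmin()],pts[pts[:,0].argmax()],pts[pts[:,1].argmax()])
```

```text
8.6833 [613.6  65.4 210.8] yaw 0.029 j [0.1  0.37 1.68 0.   1.09 1.65] F [-0.2 -0.4 -1.9] w 10.0 25.0
-8 [[280.5, 166.2], [301.7, 171.4], [309.1, 166.0]]
-4 [[279.1, 165.8], [300.3, 171.0], [307.7, 165.6]]
[285 158  23  13 202]
((296.0, 164.0), (12.0, 22.0), 90.0)
[285 159] [307 158] [297 170]
```

Run:
```python
from look import *
s=cv2.imread("pics/s_ob.png") if 0 else cv2.imread("pics/sob.png")
h=hsv(s); m=((h[...,0]>4)&(h[...,0]<17)&(h[...,1]>140)&(h[...,2]>60)).astype(np.uint8); m[:, :260]=0; m[200:]=0; m[:120]=0; m[:,340:]=0
n,l,st,c=cv2.connectedComponentsWithStats(m); k=1+np.argmax(st[1:,4]); print(st[k])
pts=cv2.findNonZero((l==k).astype(np.uint8))[:,0]
for y in(160,162,164,166,168,170): 
    q=pts[pts[:,1]==y][:,0]; print(y,q.min() if len(q) else 0,q.max() if len(q) else 0)
```

```text
[281 158  27  13 235]
160 281 307
162 281 307
164 281 304
166 282 305
168 289 305
170 297 302
```

Request:
carry_out:
  rows:
    - {"dx":-0.03,"dy":0,"dz":0.8,"rx":0,"ry":0,"rz":-0.015,"hand":5}
    - {"dx":0,"dy":0,"dz":0.8,"rx":0,"ry":0,"rz":0,"hand":5}
    - {"dx":0,"dy":0,"dz":0.7,"rx":0,"ry":0,"rz":0,"hand":5}
    - {"dx":0,"dy":0,"dz":0.55,"rx":0,"ry":0,"rz":0,"hand":5}
    - {"dx":0,"dy":0,"dz":0.4,"rx":0,"ry":0,"rz":0,"hand":5}
    - {"dx":0,"dy":0,"dz":0.3,"rx":0,"ry":0,"rz":0,"hand":5}
    - {"dx":0,"dy":0,"dz":0,"rx":0,"ry":0,"rz":0,"hand":5}
    - {"dx":0,"dy":0,"dz":0,"rx":0,"ry":0,"rz":0,"hand":5}

```text
time_s: 9.35
ee_pos: [612.1, 67.0, 68.8]
tool_rot: [1.0, 0.02, -0.0, -0.0]
force: [0.0, 0.7, -1.0]
gripper_width: 9.8
finger_force: 25.0
```

Request:
carry_out:
  rows:
    - {"dx":0,"dy":0,"dz":0.12,"rx":0,"ry":0,"rz":0,"hand":5}
    - {"dx":0,"dy":0,"dz":0,"rx":0,"ry":0,"rz":0,"hand":5}
    - {"dx":0,"dy":0,"dz":0,"rx":0,"ry":0,"rz":0,"hand":5}
    - {"dx":0,"dy":0,"dz":0,"rx":0,"ry":0,"rz":0,"hand":18}
    - {"dx":0,"dy":0,"dz":0,"rx":0,"ry":0,"rz":0,"hand":18}
    - {"dx":0,"dy":0,"dz":-0.4,"rx":0,"ry":0,"rz":0,"hand":18}
    - {"dx":0,"dy":0,"dz":-0.9,"rx":0,"ry":0,"rz":0,"hand":18}
    - {"dx":0,"dy":0,"dz":-0.9,"rx":0,"ry":0,"rz":0,"hand":18}

```text
time_s: 10.02
ee_pos: [611.2, 65.9, 152.1]
tool_rot: [1.0, 0.02, -0.001, 0.0]
force: [1.2, 0.5, -0.4]
gripper_width: 18.0
finger_force: 0.0
```

Run:
```python
from look import *
goto(612,67,200,.036); goto(477,-315,200,-.207)
```

```text
-> [6.12e+02 6.70e+01 2.00e+02 4.00e-02] n 2
  [0.008, -0.013, -0.599, 0.0, 0.003, 0.004]
  [0.01, -0.012, -0.6, 0.0, 0.003, 0.004]
-> [ 4.77e+02 -3.15e+02  2.00e+02 -2.10e-01] n 12
  [-0.31, 0.785, 0.0, 0.0, 0.0, 0.039]
  [-0.294, 0.791, 0.0, 0.0, 0.0, 0.039]
  [-0.277, 0.797, 0.0, 0.0, 0.0, 0.039]
  [-0.261, 0.803, 0.0, 0.0, 0.0, 0.039]
  [-0.245, 0.808, 0.0, 0.0, 0.0, 0.039]
  [-0.228, 0.813, 0.0, 0.0, 0.0, 0.039]
  [-0.211, 0.817, 0.0, 0.0, 0.0, 0.039]
  [-0.195, 0.821, 0.0, 0.0, 0.0, 0.039]
  [-0.178, 0.825, 0.0, 0.0, 0.0, 0.039]
  [-0.161, 0.829, 0.0, 0.0, 0.0, 0.039]
  [-0.144, 0.832, 0.0, 0.0, 0.0, 0.039]
  [-0.127, 0.834, 0.0, 0.0, 0.0, 0.039]
```

Request:
carry_out:
  rows:
    - {"dx":0,"dy":0,"dz":-0.6,"rx":0,"ry":0,"rz":0,"hand":44}
    - {"dx":0,"dy":0,"dz":-0.6,"rx":0,"ry":0,"rz":0,"hand":44}
    - {"dx":-0.31,"dy":0.785,"dz":0,"rx":0,"ry":0,"rz":0.039,"hand":44}
    - {"dx":-0.295,"dy":0.79,"dz":0,"rx":0,"ry":0,"rz":0.039,"hand":44}
    - {"dx":-0.275,"dy":0.795,"dz":0,"rx":0,"ry":0,"rz":0.039,"hand":44}
    - {"dx":-0.26,"dy":0.805,"dz":0,"rx":0,"ry":0,"rz":0.039,"hand":44}
    - {"dx":-0.245,"dy":0.81,"dz":0,"rx":0,"ry":0,"rz":0.039,"hand":44}
    - {"dx":-0.23,"dy":0.815,"dz":0,"rx":0,"ry":0,"rz":0.039,"hand":44}

```text
time_s: 10.68
ee_pos: [545.0, -126.7, 200.6]
tool_rot: [0.999, -0.042, 0.001, 0.0]
force: [0.3, 0.6, 0.3]
gripper_width: 44.3
finger_force: 0.0
```

Request:
carry_out:
  rows:
    - {"dx":-0.21,"dy":0.815,"dz":0,"rx":0,"ry":0,"rz":0.039,"hand":44}
    - {"dx":-0.195,"dy":0.82,"dz":0,"rx":0,"ry":0,"rz":0.039,"hand":44}
    - {"dx":-0.18,"dy":0.825,"dz":0,"rx":0,"ry":0,"rz":0.039,"hand":44}
    - {"dx":-0.16,"dy":0.83,"dz":0,"rx":0,"ry":0,"rz":0.039,"hand":44}
    - {"dx":-0.145,"dy":0.83,"dz":0,"rx":0,"ry":0,"rz":0.039,"hand":44}
    - {"dx":-0.125,"dy":0.835,"dz":0,"rx":0,"ry":0,"rz":0.039,"hand":44}
    - {"dx":0,"dy":0,"dz":0,"rx":0,"ry":0,"rz":0,"hand":44}
    - {"dx":0,"dy":0,"dz":0,"rx":0,"ry":0,"rz":0,"hand":44}

```text
time_s: 11.35
ee_pos: [478.3, -317.8, 200.3]
tool_rot: [0.995, -0.104, 0.0, 0.0]
force: [-1.0, 0.6, 0.2]
gripper_width: 43.9
finger_force: 0.0
```

Run:
```python
from look import *
t,s,o=look("c",(240,150,490,280),(310,120,450,240))
m=cv2.imread("pics/c_c.png"); a=crop(t,290,150,370,240,4.4); mm=np.zeros((600,800,3),np.uint8); b=m[:343,400:]; mm[:b.shape[0],400:]=b; mm[:a.shape[0],:a.shape[1]]=a; mm[400:600,:400]=m[:200,:400]
cv2.imwrite("pics/c_c.png",mm); goto(477,-315,47,-.207)
```

```text
11.45 [ 478.9 -315.9  200.2] yaw -0.205 j [-0.59  0.32  1.78  0.    1.04  1.19] F [-0.3  0.3  0.9] w 44.1 0.0
-> [ 4.77e+02 -3.15e+02  4.70e+01 -2.10e-01] n 5
 each [np.float64(-0.011), np.float64(-0.002), np.float64(0.766), np.float64(-0.0), np.float64(-0.0), np.float64(0.001)] last [np.float64(-0.011), np.float64(-0.002), np.float64(0.766), np.float64(-0.0), np.float64(-0.0), np.float64(0.001)]
```

View pics/c_c.png

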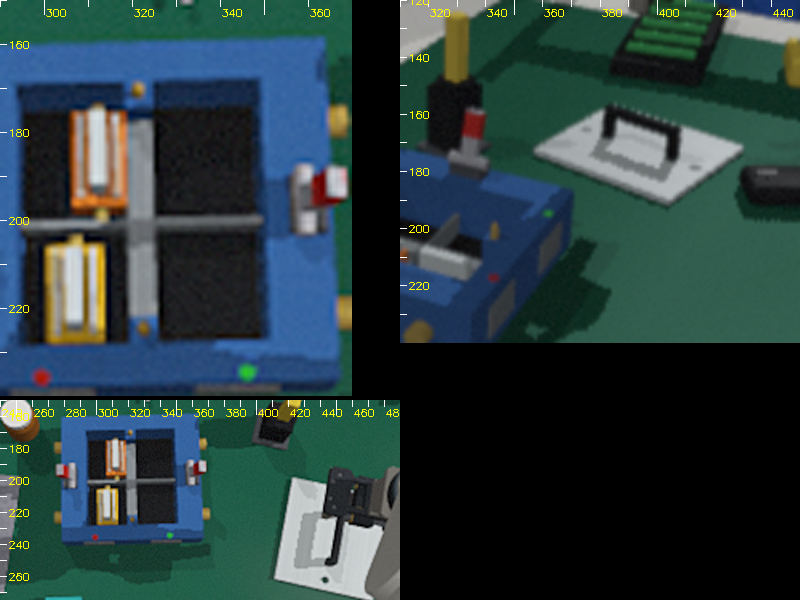

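Both modules lie flat in their own bays, orange at (310,187) and yellow at (306,215). The cover has not moved; its handle runs (380,160) to (403,175) in the side view. Descending to grip the handle.

Request:
carry_out:
  rows:
    - {"dx":-0.03,"dy":0,"dz":0.85,"rx":0,"ry":0,"rz":0,"hand":44}
    - {"dx":0,"dy":0,"dz":0.85,"rx":0,"ry":0,"rz":0,"hand":44}
    - {"dx":0,"dy":0,"dz":0.8,"rx":0,"ry":0,"rz":0,"hand":44}
    - {"dx":0,"dy":0,"dz":0.75,"rx":0,"ry":0,"rz":0,"hand":44}
    - {"dx":0,"dy":0,"dz":0.55,"rx":0,"ry":0,"rz":0,"hand":44}
    - {"dx":0,"dy":0,"dz":0,"rx":0,"ry":0,"rz":0,"hand":5}
    - {"dx":0,"dy":0,"dz":0,"rx":0,"ry":0,"rz":0,"hand":5}
    - {"dx":0,"dy":0,"dz":0,"rx":0,"ry":0,"rz":0,"hand":5}
  force: 30

```text
time_s: 12.12
ee_pos: [478.8, -315.8, 49.3]
tool_rot: [0.995, -0.102, 0.001, 0.0]
force: [0.6, -0.4, -0.4]
gripper_width: 25.9
finger_force: 0.0
```

Request:
carry_out:
  rows:
    - {"dx":0,"dy":0,"dz":0,"rx":0,"ry":0,"rz":0,"hand":5}
    - {"dx":0,"dy":0,"dz":0,"rx":0,"ry":0,"rz":0,"hand":5}
    - {"dx":0,"dy":0,"dz":0,"rx":0,"ry":0,"rz":0,"hand":5}
  force: 55

```text
time_s: 12.37
ee_pos: [478.7, -316.6, 49.7]
tool_rot: [0.995, -0.102, 0.001, 0.001]
force: [0.0, 1.8, 8.3]
gripper_width: 11.4
finger_force: 55.0
```

Run:
```python
from look import *
o=arm.get_obs(); p=o["ee_pos"]; print(p,Ro.from_quat(o["tool_rot"]).as_matrix()[:2,0],o["gripper_width"])
goto(p[0],p[1],200,-.207); goto(565,23.5,200,.038)
```

```text
[ 478.74738934 -316.63314881   49.67505545] [ 0.97903279 -0.20368533] 11.389316406702903
-> [ 4.7875e+02 -3.1663e+02  2.0000e+02 -2.1000e-01] n 5
 each [np.float64(0.002), np.float64(0.001), np.float64(-0.752), np.float64(0.0), np.float64(-0.001), np.float64(0.001)] last [np.float64(0.0), np.float64(0.0), np.float64(-0.751), np.float64(0.0), np.float64(-0.001), np.float64(0.001)]
-> [5.65e+02 2.35e+01 2.00e+02 4.00e-02] n 10
  [0.036, -0.876, 0.0, 0.0, 0.0, -0.047]
  [0.058, -0.875, 0.0, 0.0, 0.0, -0.047]
  [0.079, -0.874, 0.0, 0.0, 0.0, -0.047]
  [0.101, -0.872, 0.0, 0.0, 0.0, -0.047]
  [0.122, -0.869, 0.0, 0.0, 0.0, -0.047]
  [0.144, -0.865, 0.0, 0.0, 0.0, -0.047]
  [0.165, -0.862, 0.0, 0.0, 0.0, -0.047]
  [0.186, -0.857, 0.0, 0.0, 0.0, -0.047]
  [0.207, -0.852, 0.0, 0.0, 0.0, -0.047]
  [0.228, -0.848, 0.0, 0.0, 0.0, -0.047]
```

Request:
carry_out:
  rows:
    - {"dx":0,"dy":0,"dz":-0.3,"rx":0,"ry":0,"rz":0,"hand":5}
    - {"dx":0,"dy":0,"dz":-0.6,"rx":0,"ry":0,"rz":0,"hand":5}
    - {"dx":0,"dy":0,"dz":-0.8,"rx":0,"ry":0,"rz":0,"hand":5}
    - {"dx":0,"dy":0,"dz":-0.8,"rx":0,"ry":0,"rz":0,"hand":5}
    - {"dx":0,"dy":0,"dz":-0.8,"rx":0,"ry":0,"rz":0,"hand":5}
    - {"dx":0,"dy":0,"dz":-0.5,"rx":0,"ry":0,"rz":0,"hand":5}
    - {"dx":0.02,"dy":-0.44,"dz":0,"rx":0,"ry":0,"rz":0,"hand":5}
    - {"dx":0.035,"dy":-0.875,"dz":0,"rx":0,"ry":0,"rz":-0.047,"hand":5}

```text
time_s: 13.03
ee_pos: [491.0, -267.5, 202.9]
tool_rot: [0.996, -0.092, 0.002, 0.001]
force: [0.0, 1.1, -4.1]
gripper_width: 11.4
finger_force: 55.0
```

Request:
carry_out:
  rows:
    - {"dx":0.06,"dy":-0.875,"dz":0,"rx":0,"ry":0,"rz":-0.047,"hand":5}
    - {"dx":0.08,"dy":-0.875,"dz":0,"rx":0,"ry":0,"rz":-0.047,"hand":5}
    - {"dx":0.1,"dy":-0.87,"dz":0,"rx":0,"ry":0,"rz":-0.047,"hand":5}
    - {"dx":0.12,"dy":-0.87,"dz":0,"rx":0,"ry":0,"rz":-0.047,"hand":5}
    - {"dx":0.145,"dy":-0.865,"dz":0,"rx":0,"ry":0,"rz":-0.047,"hand":5}
    - {"dx":0.165,"dy":-0.86,"dz":0,"rx":0,"ry":0,"rz":-0.047,"hand":5}
    - {"dx":0.185,"dy":-0.86,"dz":0,"rx":0,"ry":0,"rz":-0.047,"hand":5}
    - {"dx":0.205,"dy":-0.85,"dz":0,"rx":0,"ry":0,"rz":-0.047,"hand":5}

```text
time_s: 13.7
ee_pos: [558.6, 8.8, 200.9]
tool_rot: [1.0, 0.009, 0.0, 0.0]
force: [0.4, -0.8, -3.3]
gripper_width: 11.5
finger_force: 55.0
```

Request:
carry_out:
  rows:
    - {"dx":0.2,"dy":-0.4,"dz":0,"rx":0,"ry":0,"rz":-0.047,"hand":5}
    - {"dx":0,"dy":0,"dz":0,"rx":0,"ry":0,"rz":0,"hand":5}
    - {"dx":0,"dy":0,"dz":0,"rx":0,"ry":0,"rz":0,"hand":5}
    - {"dx":0,"dy":0,"dz":0,"rx":0,"ry":0,"rz":0,"hand":5}

```text
time_s: 14.03
ee_pos: [566.1, 22.7, 200.3]
tool_rot: [1.0, 0.02, -0.0, 0.0]
force: [0.4, -0.1, -3.9]
gripper_width: 11.6
finger_force: 55.0
```

```bash
cat > cov.py <<'E'
from look import *
# fit held cover (x,y,z,yaw free) from the side view with plate corners
t=snap("top"); s=snap("side"); cv2.imwrite("pics/tk.png",t); cv2.imwrite("pics/sk.png",s)
o=arm.get_obs(); p=np.array(o["ee_pos"]); yaw=float(np.arctan2(*Ro.from_quat(o["tool_rot"]).as_matrix()[[1,0],0]))
print(o["time_s"],p.round(1),round(yaw,4),o["force"].round(1),o["gripper_width"])
def mask(u):
    h=hsv(u); m=((h[...,1]<45)&(h[...,2]>120)).astype(np.uint8)
    m=cv2.morphologyEx(m,cv2.MORPH_CLOSE,np.ones((31,31),np.uint8)); n,l,st,_=cv2.connectedComponentsWithStats(m); return l==1+np.argmax(st[1:,4])
v0=[p[0],p[1],p[2]-49.7,yaw]
q=proj("side",COV[0]+v0[:3]); x0,y0=np.floor(q.min(0)-20).astype(int); x1,y1=np.ceil(q.max(0)+20).astype(int)
cv2.imwrite("pics/c_k.png",crop(s,x0,y0,x1,y1,800/max(x1-x0,(y1-y0)*4/3)))
c,sn=np.cos(yaw),np.sin(yaw)
for l in((88,82,8),(-88,82,8),(-88,-82,8),(88,-82,8),(-88,82,0)):
    X=np.array([v0[0]+c*l[0]-sn*l[1],v0[1]+sn*l[0]+c*l[1],v0[2]+l[2]]); print(l,[proj(n,X)[0].round(1).tolist() for n in("side","top")])
print(silfit({"side":s},COV[:1],v0,mask,pad=6))
E
python3 cov.py
```

```text
14.1333 [566.1  22.1 200.2] 0.0395 [-0.1  0.  -3.9] 11.535530222986138
(88, 82, 8) [[269.3, 166.9], [287.6, 153.8]]
(-88, 82, 8) [[335.4, 183.3], [288.3, 225.4]]
(-88, -82, 8) [[362.9, 156.0], [358.2, 223.5]]
(88, -82, 8) [[303.1, 143.5], [355.0, 152.0]]
(-88, 82, 0) [[335.4, 186.4], [288.6, 225.9]]
(array([5.69517552e+02, 1.62957757e+01, 1.53509923e+02, 4.74036484e-02]), array([0.441]))
```

View pics/c_k.png

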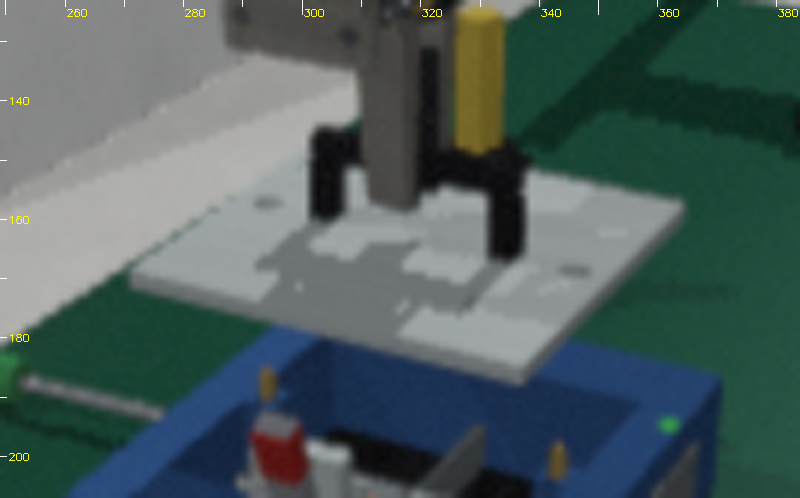

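The side view shows the cover held level over the box, with corners at (271,168), (337,185) and (364,157) and pegs below at (294,185) and (343,197). I'll refine with a joint solve that anchors the cameras to the robot frame.

```bash
cat > ba2.py <<'E'
from ba import P,B,C,CAL
from h import *
K=[((88,82,8),(270.7,168.5)),((-88,82,8),(337.1,185.3)),((-88,-82,8),(364.1,157.2)),((72,0,8),(293.8,156.7)),((-72,0,8),(345.6,168.3))]
Bx=B+[("side",(72,0,76),(294,185.1)),("side",(-72,0,76),(343.3,197.7))]
tc=np.array([566.1,22.3]); yk=.0395; tg=np.array([478.7,-316.6])
def T(w,l,z=0):
    c,s=np.cos(w[2]),np.sin(w[2]); return np.array([w[0]+c*l[0]-s*l[1],w[1]+s*l[0]+c*l[1],l[2]+z])
def f(v):
    D={"top":v[7:13],"side":v[13:19]}; r=[]
    for O,w in((Bx,[v[0]*100,v[1]*100,v[2]]),(C,[v[3]*100,v[4]*100,v[5]])):
        for n,l,p in O: r+=list((P(n,T(w,l),D[n],0)-np.array(p)+.45)/.4)
    u=v[6]; ck=np.array([np.cos(yk),np.sin(yk)])
    for l,p in K: r+=list((P("side",T([*(tc+u*ck),yk],l,150.5),D["side"],0)-p)/.35)
    ax=np.array([np.cos(-.205),np.sin(-.205)]); r.append(((v[3:5]*100-tg)@ax-u)/.7)
    for X,col in(([519,62.4,58],306.2),([605,66.5,58],311.6)): r.append((P("top",np.array(X),D["top"],0)[0]-col)/.7)
    for i in(7,13): r+=list(v[i:i+3]/.004)+list(v[i+3:i+6]/2.5)
    return np.array(r)
R=least_squares(f,np.r_[5.65,.23,.04,4.77,-3.15,-.2,0,np.zeros(12)],loss="soft_l1")
v=R.x; cov=np.linalg.inv(R.jac.T@R.jac); sd=np.sqrt(np.diag(cov))
print("box",v[:2]*100,v[2],"sd",sd[:2]*100,sd[2],"u",v[6],sd[6],"cov",v[3:5]*100,"cost",R.cost)
print(v[7:].round(4)); np.save("cam.npy",v[7:])
print("TCP target for seat",v[:2]*100-v[6]*np.array([np.cos(v[2]),np.sin(v[2])]))
r=f(v); print((r[-17-10:-17]*.35).round(1), r[-15:-12])
E
python3 ba2.py | tail -6
```

```text
[[0.1, -0.1], [-0.1, 0.1], [0.6, -0.5], [-0.1, 0.2], [-0.1, -0.3], [-0.2, 0.1], [-0.1, -0.5], [-0.2, 1.1], [0.3, -0.5], [-0.1, -0.2], [0.5, 0.2], [0.1, 0.6], [-0.0, 0.3], [0.0, 0.1], [-0.1, -0.1], [0.1, -0.2], [-0.0, 0.0], [0.1, 0.3], [0.0, -1.1], [-2.0, -0.2], [0.1, 0.1], [-0.4, -1.5], [-0.0, 0.9], [0.2, 0.6]]
box [565.89608522  23.40171132] 0.03767886378254935 sd [3.03084611 1.14806245] 0.0038875763050462493 u -3.220605199829215 3.0438404695282695 cov [ 475.82950667 -314.5584747 ] cost 35.541885583773514
[-1.000e-03  2.000e-04 -2.200e-03 -9.709e-01  3.678e-01 -5.500e-01
 -3.100e-03  9.000e-04 -1.500e-03 -6.260e-02 -4.616e-01  6.011e-01]
TCP target for seat [569.11440455  23.52303135]
[ 0.2  0.4  0.  -0.3 -0.1 -0.8  0.1  0.   0.2  0.2] [-7.67190964e-03  2.85598948e-01 -8.77009512e+00]
```

Request:
carry_out:
  rows:
    - {"dx":0.075,"dy":-0.03,"dz":0.3,"rx":0,"ry":0,"rz":0,"hand":5}
    - {"dx":0,"dy":0,"dz":0.4,"rx":0,"ry":0,"rz":0,"hand":5}
    - {"dx":0,"dy":0,"dz":0.4,"rx":0,"ry":0,"rz":0,"hand":5}
    - {"dx":0,"dy":0,"dz":0.4,"rx":0,"ry":0,"rz":0,"hand":5}
    - {"dx":0,"dy":0,"dz":0.25,"rx":0,"ry":0,"rz":0,"hand":5}
    - {"dx":0,"dy":0,"dz":0,"rx":0,"ry":0,"rz":0,"hand":5}
    - {"dx":0,"dy":0,"dz":0,"rx":0,"ry":0,"rz":0,"hand":5}

```text
time_s: 14.72
ee_pos: [569.3, 24.2, 129.4]
tool_rot: [1.0, 0.02, -0.001, 0.0]
force: [0.9, 1.1, -3.0]
gripper_width: 11.1
finger_force: 55.0
```

```bash
sed -i 's/pics\/c_k/pics\/c_k2/' cov.py; python3 cov.py
```

```text
14.8167 [570.3  24.4 130.6] 0.0406 [ 0.6 -0.3 -3. ] 11.55642256127543
(88, 82, 8) [[269.3, 191.9], [289.0, 160.8]]
(-88, 82, 8) [[332.7, 209.6], [289.8, 228.0]]
(-88, -82, 8) [[359.4, 179.9], [355.1, 226.2]]
(88, -82, 8) [[301.8, 166.3], [352.1, 159.1]]
(-88, 82, 0) [[332.6, 212.5], [290.1, 228.4]]
(array([5.69510740e+02, 2.05302546e+01, 8.33880437e+01, 3.85988696e-02]), array([0.259]))
```

View pics/c_k2.png

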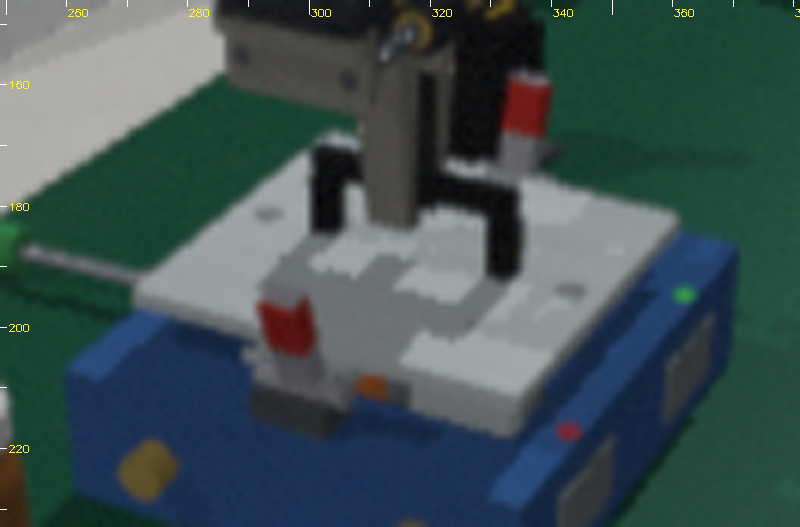

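The cover looks pitched, with its -x end low: the front corner is at (332,218), against about (333,212.5) predicted. I'll fit the tilt numerically.

```bash
cat > tilt.py <<'E'
from ba import P
from h import *
cam=np.load("cam.npy")
def tilt(tcp,yaw,obs,zoff=-49.7):
    def f(v,full=True):
        u,pit,dz,rol,dy=v; R=Ro.from_euler("zyx",[yaw,pit,rol]).as_matrix(); r=[]
        for l,p in obs:
            # rotation about grip point (local (.,0,44))
            X=np.array(tcp)+[0,0,-6+dz]+R@(np.array(l,float)+[u,dy,zoff+6]); r+=list((P("side",X,cam[6:],0)-p)/.4)
        return np.r_[r,(u+3)/3,pit/.1,dz/1.5,rol/.01,dy/.7]
    r=least_squares(f,[0,0,0,0,0]); sd=np.sqrt(np.diag(np.linalg.inv(r.jac.T@r.jac))); print("u,pitch,dz,roll,dy",r.x.round(3),"sd",sd.round(3),"res",(r.fun[:-5]*.4).reshape(-1,2).round(1).tolist()); return r.x
if __name__=="__main__":
    g=lambda x0,y0,s,X,Y:(x0+X/s-.4,y0+Y/s-.4)
    k=lambda X,Y:g(249,123,5.93,X,Y)
    tilt([566.1,22.3,200.2],.0395,[((88,82,8),k(131,272)),((88,82,0),k(131,287)),((-88,82,8),k(525,372)),((-88,82,0),k(523,384)),((-88,-82,8),k(685,205)),((72,0,8),k(268,202)),((-72,0,8),k(575,271))])
    k=lambda X,Y:g(247,146,6.05,X,Y)
    tilt([570,24.3,130.5],.0395,[((88,82,8),k(135,290)),((88,82,0),k(135,306)),((-88,82,8),k(514,418)),((-88,82,0),k(514,437)),((-88,-82,8),k(679,218)),((72,0,8),k(268,214)),((-72,0,8),k(571,290))])
E
python3 tilt.py | grep u,p; python3 -c "
from h import *
print(arm.calibration('side')['cx'])
s=cv2.imread('pics/sk.png'); cv2.imwrite('pics/c_k3.png',crop(s,255,150,385,235,6.1))"
```

```text
u,pitch,dz,roll,dy [-3.115e+00 -3.000e-03  1.100e-01 -4.000e-03  5.600e-02] sd [0.558 0.005 0.539 0.006 0.659] res [[-0.0, -0.3], [0.2, 0.1], [-0.2, -0.6], [0.0, 0.5], [0.1, -0.1], [0.1, 0.1], [-0.2, 0.2]]
u,pitch,dz,roll,dy [ 1.295 -0.046 -3.446 -0.036  0.958] sd [0.581 0.006 0.617 0.006 0.648] res [[0.0, -0.1], [0.2, -0.1], [0.4, -0.8], [0.2, -1.2], [-0.1, 0.4], [0.4, -0.6], [-0.6, 1.6]]
319.45037474786807
```

View pics/c_k3.png

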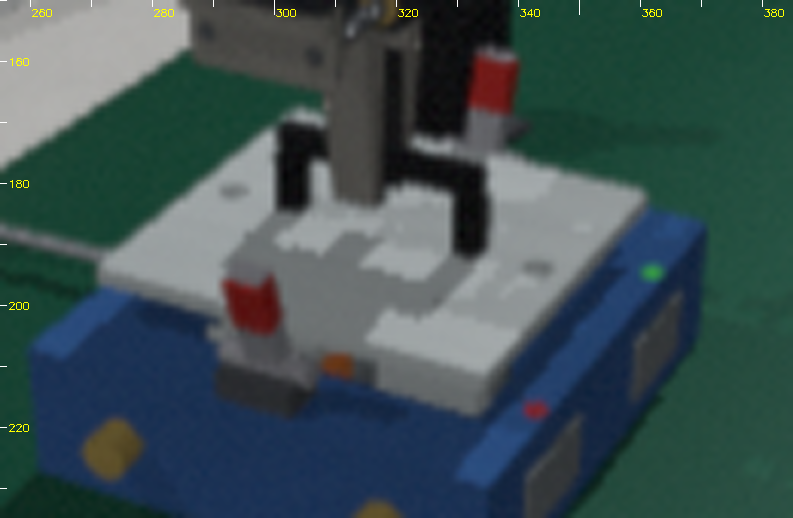

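```bash
cat > t2.py <<'E'
from tilt import *
from ba2 import *
k=lambda X,Y:(255+X/6.1-.4,150+Y/6.1-.4)
w=tilt([570,24.3,130.5],.0395,[((88,82,8),k(98,270)),((88,82,0),k(98,287)),((-88,82,0),k(490,391)),((-88,-82,8),k(648,193)),((72,0,8),k(234,190)),((-72,0,8),k(538,268))])
print("u box",v[:3])
E
python3 t2.py | grep u
```

```text
box [565.89608522  23.40171132] 0.03767886378254935 sd [3.03084611 1.14806245] 0.0038875763050462493 u -3.220605199829215 3.0438404695282695 cov [ 475.82950667 -314.5584747 ] cost 35.541885583773514
u,pitch,dz,roll,dy [-3.074e+00  8.000e-03 -3.070e-01 -1.000e-03  2.300e-01] sd [0.615 0.006 0.604 0.007 0.654] res [[0.2, -0.2], [0.4, -0.3], [-0.6, 0.1], [0.1, -0.2], [0.2, 0.5], [-0.1, -0.0]]
u box [5.65896085 0.23401711 0.03767886]
```

The cover is in fact level. The pale strip under its edge was the yellow module's fin, seen through the gap. Hole-to-peg error is about 1 mm, so I'll correct that and lower gently, watching the force.

Request:
carry_out:
  rows:
    - {"dx":-0.02,"dy":0.02,"dz":0.1,"rx":0,"ry":0,"rz":0,"hand":5}
    - {"dx":0,"dy":0,"dz":0.08,"rx":0,"ry":0,"rz":0,"hand":5}
    - {"dx":0,"dy":0,"dz":0.05,"rx":0,"ry":0,"rz":0,"hand":5}
    - {"dx":0,"dy":0,"dz":0,"rx":0,"ry":0,"rz":0,"hand":5}
    - {"dx":0,"dy":0,"dz":0,"rx":0,"ry":0,"rz":0,"hand":5}

```text
time_s: 15.23
ee_pos: [568.8, 23.8, 120.7]
tool_rot: [1.0, 0.021, -0.0, -0.0]
force: [-0.0, 0.5, -4.4]
gripper_width: 11.6
finger_force: 55.0
```

Request:
carry_out:
  rows:
    - {"dx":0,"dy":0,"dz":0.06,"rx":0,"ry":0,"rz":0,"hand":5}
    - {"dx":0,"dy":0,"dz":0.06,"rx":0,"ry":0,"rz":0,"hand":5}
    - {"dx":0,"dy":0,"dz":0.05,"rx":0,"ry":0,"rz":0,"hand":5}
    - {"dx":0,"dy":0,"dz":0.04,"rx":0,"ry":0,"rz":0,"hand":5}
    - {"dx":0,"dy":0,"dz":0,"rx":0,"ry":0,"rz":0,"hand":5}
    - {"dx":0,"dy":0,"dz":0,"rx":0,"ry":0,"rz":0,"hand":5}

```text
time_s: 15.73
ee_pos: [568.8, 23.8, 112.3]
tool_rot: [1.0, 0.021, -0.0, 0.0]
force: [-0.2, -0.6, -4.2]
gripper_width: 11.3
finger_force: 55.0
```

Request:
carry_out:
  rows:
    - {"dx":0,"dy":0,"dz":0.03,"rx":0,"ry":0,"rz":0,"hand":5}
    - {"dx":0,"dy":0,"dz":0.02,"rx":0,"ry":0,"rz":0,"hand":5}
    - {"dx":0,"dy":0,"dz":0,"rx":0,"ry":0,"rz":0,"hand":5}
    - {"dx":0,"dy":0,"dz":0,"rx":0,"ry":0,"rz":0,"hand":5}

```text
time_s: 16.07
ee_pos: [569.1, 23.8, 111.7]
tool_rot: [1.0, 0.021, 0.0, -0.0]
force: [-4.8, -0.3, 11.0]
gripper_width: 11.4
finger_force: 55.0
```

It seated: contact came at TCP z 111.7, which is the rim height plus the grip offset. Releasing, then on to the +y clamp.

Request:
carry_out:
  rows:
    - {"dx":0,"dy":0,"dz":0,"rx":0,"ry":0,"rz":0,"hand":30}
    - {"dx":0,"dy":0,"dz":0,"rx":0,"ry":0,"rz":0,"hand":30}
    - {"dx":0,"dy":0,"dz":-0.2,"rx":0,"ry":0,"rz":0,"hand":30}
    - {"dx":0,"dy":0,"dz":-0.8,"rx":0,"ry":0,"rz":0,"hand":30}
    - {"dx":0,"dy":0,"dz":-0.9,"rx":0,"ry":0,"rz":0,"hand":30}
    - {"dx":-0.08,"dy":-0.7,"dz":0,"rx":0,"ry":0,"rz":0,"hand":0}
    - {"dx":0,"dy":-0.8,"dz":0,"rx":0,"ry":0,"rz":0,"hand":0}
    - {"dx":0,"dy":-0.8,"dz":0,"rx":0,"ry":0,"rz":0,"hand":0}
  force: 30

```text
time_s: 16.73
ee_pos: [562.4, 116.2, 188.0]
tool_rot: [1.0, 0.02, 0.001, -0.0]
force: [1.6, -0.4, 0.3]
gripper_width: 11.9
finger_force: 0.0
```

Request:
carry_out:
  rows:
    - {"dx":0,"dy":-0.8,"dz":0,"rx":0,"ry":0,"rz":0,"hand":0}
    - {"dx":0,"dy":-0.75,"dz":0,"rx":0,"ry":0,"rz":0,"hand":0}
    - {"dx":0,"dy":0,"dz":0.6,"rx":0,"ry":0,"rz":0,"hand":0}
    - {"dx":0,"dy":0,"dz":0.6,"rx":0,"ry":0,"rz":0,"hand":0}
    - {"dx":0,"dy":0,"dz":0.4,"rx":0,"ry":0,"rz":0,"hand":0}
    - {"dx":0,"dy":0,"dz":0,"rx":0,"ry":0,"rz":0,"hand":0}
    - {"dx":0,"dy":0,"dz":0,"rx":0,"ry":0,"rz":0,"hand":0}

```text
time_s: 17.32
ee_pos: [559.1, 177.4, 122.3]
tool_rot: [1.0, 0.021, -0.001, 0.0]
force: [-0.3, 0.1, 1.0]
gripper_width: 0.4
finger_force: 0.0
```

Request:
carry_out:
  rows:
    - {"dx":0,"dy":0.3,"dz":0.06,"rx":0,"ry":0,"rz":0,"hand":0}
    - {"dx":0,"dy":0.3,"dz":0,"rx":0,"ry":0,"rz":0,"hand":0}
    - {"dx":0,"dy":0.25,"dz":0,"rx":0,"ry":0,"rz":0,"hand":0}
    - {"dx":0,"dy":0.25,"dz":0,"rx":0,"ry":0,"rz":0,"hand":0}
    - {"dx":0,"dy":0.25,"dz":0,"rx":0,"ry":0,"rz":0,"hand":0}
    - {"dx":0,"dy":0.25,"dz":0,"rx":0,"ry":0,"rz":0,"hand":0}
    - {"dx":0,"dy":0.28,"dz":0,"rx":0,"ry":0,"rz":0,"hand":0}
    - {"dx":0,"dy":0,"dz":0,"rx":0,"ry":0,"rz":0,"hand":0}

```text
time_s: 17.98
ee_pos: [562.4, 100.0, 120.0]
tool_rot: [1.0, 0.02, -0.0, 0.0]
force: [0.8, -0.2, 0.6]
gripper_width: 0.3
finger_force: 0.0
```

Request:
carry_out:
  rows:
    - {"dx":0,"dy":0,"dz":0.1,"rx":0,"ry":0,"rz":0,"hand":0}
    - {"dx":0,"dy":0,"dz":0.1,"rx":0,"ry":0,"rz":0,"hand":0}
    - {"dx":0,"dy":0,"dz":0.08,"rx":0,"ry":0,"rz":0,"hand":0}
    - {"dx":0,"dy":0,"dz":0.03,"rx":0,"ry":0,"rz":0,"hand":0}
    - {"dx":0,"dy":0,"dz":0,"rx":0,"ry":0,"rz":0,"hand":0}
    - {"dx":0,"dy":0,"dz":0,"rx":0,"ry":0,"rz":0,"hand":0}

```text
time_s: 18.48
ee_pos: [562.0, 102.7, 107.1]
tool_rot: [1.0, 0.021, -0.001, -0.0]
force: [0.2, -0.3, -0.3]
gripper_width: 0.4
finger_force: 0.0
```

Request:
carry_out:
  rows:
    - {"dx":0,"dy":0,"dz":0.03,"rx":0,"ry":0,"rz":0,"hand":0}
    - {"dx":0,"dy":0,"dz":0,"rx":0,"ry":0,"rz":0,"hand":0}
    - {"dx":0,"dy":0,"dz":0.02,"rx":0,"ry":0,"rz":0,"hand":0}
    - {"dx":0,"dy":0,"dz":0,"rx":0,"ry":0,"rz":0,"hand":0}

```text
time_s: 18.82
ee_pos: [562.2, 102.7, 106.3]
tool_rot: [1.0, 0.021, -0.0, -0.0]
force: [-3.7, -0.4, 9.2]
gripper_width: 0.4
finger_force: 5.1
```

Request:
carry_out:
  rows:
    - {"dx":0,"dy":0,"dz":-0.15,"rx":0,"ry":0,"rz":0,"hand":0}
    - {"dx":0,"dy":0.5,"dz":0,"rx":0,"ry":0,"rz":0,"hand":0}
    - {"dx":0,"dy":0,"dz":0,"rx":0,"ry":0,"rz":0,"hand":0}
    - {"dx":0,"dy":0,"dz":0.1,"rx":0,"ry":0,"rz":0,"hand":0}
    - {"dx":0,"dy":0,"dz":0.05,"rx":0,"ry":0,"rz":0,"hand":0}
    - {"dx":0,"dy":0,"dz":0,"rx":0,"ry":0,"rz":0,"hand":0}
    - {"dx":0,"dy":0,"dz":0,"rx":0,"ry":0,"rz":0,"hand":0}

```text
time_s: 19.4
ee_pos: [563.5, 82.5, 106.1]
tool_rot: [1.0, 0.021, 0.0, 0.0]
force: [-2.3, -4.1, 10.7]
gripper_width: 0.5
finger_force: 5.5
```

Request:
carry_out:
  rows:
    - {"dx":0,"dy":0,"dz":-0.5,"rx":0,"ry":0,"rz":0,"hand":0}
    - {"dx":0,"dy":0,"dz":-0.8,"rx":0,"ry":0,"rz":0,"hand":0}
    - {"dx":0,"dy":0,"dz":-0.7,"rx":0,"ry":0,"rz":0,"hand":0}
    - {"dx":0,"dy":0.8,"dz":0,"rx":0,"ry":0,"rz":0,"hand":0}
    - {"dx":0,"dy":0.9,"dz":0,"rx":0,"ry":0,"rz":0,"hand":0}
    - {"dx":0,"dy":0.9,"dz":0,"rx":0,"ry":0,"rz":0,"hand":0}
    - {"dx":0,"dy":0.9,"dz":0,"rx":0,"ry":0,"rz":0,"hand":0}
    - {"dx":0,"dy":0.9,"dz":0,"rx":0,"ry":0,"rz":0,"hand":0}

```text
time_s: 20.07
ee_pos: [570.4, -94.3, 185.3]
tool_rot: [1.0, 0.021, -0.0, -0.0]
force: [-0.1, 0.1, 0.6]
gripper_width: 0.5
finger_force: 0.0
```

Request:
carry_out:
  rows:
    - {"dx":0,"dy":0.87,"dz":0,"rx":0,"ry":0,"rz":0,"hand":0}
    - {"dx":0,"dy":0,"dz":0,"rx":0,"ry":0,"rz":0,"hand":0}
    - {"dx":0,"dy":0,"dz":0.6,"rx":0,"ry":0,"rz":0,"hand":0}
    - {"dx":0,"dy":0,"dz":0.6,"rx":0,"ry":0,"rz":0,"hand":0}
    - {"dx":0,"dy":0,"dz":0.45,"rx":0,"ry":0,"rz":0,"hand":0}
    - {"dx":0,"dy":0,"dz":0,"rx":0,"ry":0,"rz":0,"hand":0}
    - {"dx":0,"dy":0,"dz":0,"rx":0,"ry":0,"rz":0,"hand":0}

```text
time_s: 20.65
ee_pos: [571.3, -127.2, 118.7]
tool_rot: [1.0, 0.021, -0.001, -0.0]
force: [0.8, -0.0, 0.3]
gripper_width: 0.5
finger_force: 0.0
```

Request:
carry_out:
  rows:
    - {"dx":0,"dy":-0.25,"dz":-0.03,"rx":0,"ry":0,"rz":0,"hand":0}
    - {"dx":0,"dy":-0.3,"dz":0,"rx":0,"ry":0,"rz":0,"hand":0}
    - {"dx":0,"dy":-0.25,"dz":0,"rx":0,"ry":0,"rz":0,"hand":0}
    - {"dx":0,"dy":-0.25,"dz":0,"rx":0,"ry":0,"rz":0,"hand":0}
    - {"dx":0,"dy":-0.25,"dz":0,"rx":0,"ry":0,"rz":0,"hand":0}
    - {"dx":0,"dy":-0.25,"dz":0,"rx":0,"ry":0,"rz":0,"hand":0}
    - {"dx":0,"dy":-0.27,"dz":0,"rx":0,"ry":0,"rz":0,"hand":0}
    - {"dx":0,"dy":0,"dz":0,"rx":0,"ry":0,"rz":0,"hand":0}

```text
time_s: 21.32
ee_pos: [568.6, -53.3, 120.8]
tool_rot: [1.0, 0.021, -0.0, -0.0]
force: [0.3, 0.0, 0.1]
gripper_width: 0.3
finger_force: 0.0
```

Request:
carry_out:
  rows:
    - {"dx":0,"dy":0,"dz":0.1,"rx":0,"ry":0,"rz":0,"hand":0}
    - {"dx":0,"dy":0,"dz":0.1,"rx":0,"ry":0,"rz":0,"hand":0}
    - {"dx":0,"dy":0,"dz":0.08,"rx":0,"ry":0,"rz":0,"hand":0}
    - {"dx":0,"dy":0,"dz":0.03,"rx":0,"ry":0,"rz":0,"hand":0}
    - {"dx":0,"dy":0,"dz":0,"rx":0,"ry":0,"rz":0,"hand":0}
    - {"dx":0,"dy":0,"dz":0,"rx":0,"ry":0,"rz":0,"hand":0}

```text
time_s: 21.82
ee_pos: [568.5, -55.9, 107.9]
tool_rot: [1.0, 0.02, -0.001, 0.0]
force: [-0.2, -0.6, -0.2]
gripper_width: -0.2
finger_force: 0.0
```

Request:
carry_out:
  rows:
    - {"dx":0,"dy":0,"dz":0.03,"rx":0,"ry":0,"rz":0,"hand":0}
    - {"dx":0,"dy":-0.25,"dz":0,"rx":0,"ry":0,"rz":0,"hand":0}
    - {"dx":0,"dy":-0.25,"dz":0,"rx":0,"ry":0,"rz":0,"hand":0}
    - {"dx":0,"dy":0,"dz":0.03,"rx":0,"ry":0,"rz":0,"hand":0}
    - {"dx":0,"dy":0,"dz":0.015,"rx":0,"ry":0,"rz":0,"hand":0}
    - {"dx":0,"dy":0,"dz":0,"rx":0,"ry":0,"rz":0,"hand":0}

```text
time_s: 22.32
ee_pos: [568.2, -33.8, 106.1]
tool_rot: [1.0, 0.021, 0.0, -0.001]
force: [-2.2, 7.0, 9.5]
gripper_width: 0.6
finger_force: 5.0
```

Both clamps pressed down to tip height 81 mm, which is flat. Now the probe pose.

```bash
sed -i 's/^src=/if 1: src=/' ba.py
cat > pr.py <<'E'
import io,contextlib
with contextlib.redirect_stdout(io.StringIO()):
    from ba import P
import h; from h import *
cam=np.load("cam.npy")
def pc(n,X): return np.array([P(n,np.array(x,float),cam[:6] if n=="top" else cam[6:],0) for x in np.atleast_2d(X)])
h.proj=pc
E
python3 - <<'E'
from pr import *
t=cv2.imread("pics/top0.png"); s=cv2.imread("pics/side0.png")
def m(u):
    q=hsv(u); k=((q[...,0]>18)&(q[...,0]<38)&(q[...,1]>120)&(q[...,2]>60)).astype(np.uint8)
    n,l,st,_=cv2.connectedComponentsWithStats(k); return l==1+np.argmax(st[1:,4])
for zf in(0,1): print(silfit({"top":t,"side":s},PRO,[664,-224,12,-.2],m,pad=8,zfree=bool(zf)))
for n,i in(("top",t),("side",s)): print(n,silfit({n:i},PRO,[664,-224,12,-.2],m,pad=8))
X=tri((423.85,149.95),(329.3,124.3)); print(X)
goto(568,-34,235,.038); goto(664,-222,235,-.21)
E
```

```text
(array([ 6.65349144e+02, -2.22823368e+02,  1.44207327e+01, -3.58705031e-01]), array([0.069, 0.185]))
(array([ 6.65311413e+02, -2.22830502e+02,  1.20127501e+01, -3.49990043e-01]), array([0.07 , 0.186]))
top (array([ 6.65318081e+02, -2.22838820e+02,  1.40488281e+01, -3.55406722e-01]), array([0.069]))
side (array([ 6.67440466e+02, -2.26208291e+02,  1.99047617e+01,  2.19726843e-01]), array([0.083]))
(array([ 664.47829385, -223.12527017,  163.66705787]), np.float64(0.52865460949306))
-> [ 5.68e+02 -3.40e+01  2.35e+02  4.00e-02] n 4
 each [np.float64(-0.001), np.float64(-0.0), np.float64(-0.805), np.float64(-0.001), np.float64(-0.0), np.float64(0.002)] last [np.float64(-0.001), np.float64(0.001), np.float64(-0.806), np.float64(-0.001), np.float64(-0.0), np.float64(0.002)]
-> [ 6.64e+02 -2.22e+02  2.35e+02 -2.10e-01] n 6
  [0.37, 0.798, 0.0, 0.0, 0.0, 0.079]
  [0.403, 0.782, 0.0, 0.0, 0.0, 0.079]
  [0.435, 0.765, 0.0, 0.0, 0.0, 0.079]
  [0.466, 0.746, 0.0, 0.0, 0.0, 0.079]
  [0.496, 0.726, 0.0, 0.0, 0.0, 0.079]
  [0.525, 0.705, 0.0, 0.0, 0.0, 0.079]
```

Request:
carry_out:
  rows:
    - {"dx":0,"dy":0,"dz":-0.6,"rx":0,"ry":0,"rz":0,"hand":0}
    - {"dx":0,"dy":0,"dz":-0.9,"rx":0,"ry":0,"rz":0,"hand":50}
    - {"dx":0,"dy":0,"dz":-0.9,"rx":0,"ry":0,"rz":0,"hand":50}
    - {"dx":0,"dy":0,"dz":-0.85,"rx":0,"ry":0,"rz":0,"hand":50}
    - {"dx":0.37,"dy":0.8,"dz":0,"rx":0,"ry":0,"rz":0.079,"hand":50}
    - {"dx":0.405,"dy":0.785,"dz":0,"rx":0,"ry":0,"rz":0.079,"hand":50}
    - {"dx":0.44,"dy":0.77,"dz":0,"rx":0,"ry":0,"rz":0.079,"hand":50}
    - {"dx":0.47,"dy":0.75,"dz":0,"rx":0,"ry":0,"rz":0.079,"hand":50}

```text
time_s: 22.98
ee_pos: [633.6, -162.0, 235.7]
tool_rot: [0.998, -0.063, 0.0, 0.0]
force: [2.0, 0.3, 0.2]
gripper_width: 45.0
finger_force: 0.0
```

Request:
carry_out:
  rows:
    - {"dx":0.5,"dy":0.73,"dz":0,"rx":0,"ry":0,"rz":0.079,"hand":50}
    - {"dx":0.53,"dy":0.71,"dz":0,"rx":0,"ry":0,"rz":0.079,"hand":50}
    - {"dx":0,"dy":0,"dz":0,"rx":0,"ry":0,"rz":0,"hand":50}
    - {"dx":0,"dy":0,"dz":0,"rx":0,"ry":0,"rz":0,"hand":50}
    - {"dx":0,"dy":0,"dz":0,"rx":0,"ry":0,"rz":0,"hand":50}

```text
time_s: 23.4
ee_pos: [664.9, -223.5, 234.7]
tool_rot: [0.995, -0.103, -0.001, -0.0]
force: [-0.3, 0.7, 0.7]
gripper_width: 49.6
finger_force: 0.0
```

Run:
```python
from look import *
t,s,o=look("p",(280,110,480,270),(250,90,390,250))
goto(665,-222.8,131,-.21)
```

```text
23.5 [ 664.9 -222.9  235.3] yaw -0.206 j [-0.33  0.48  1.46  0.    1.21  1.45] F [ 0.1  0.3 -0.1] w 50.0 0.0
-> [ 6.650e+02 -2.228e+02  1.310e+02 -2.100e-01] n 3
 each [np.float64(0.001), np.float64(-0.0), np.float64(0.869), np.float64(-0.0), np.float64(0.001), np.float64(0.003)] last [np.float64(0.001), np.float64(-0.001), np.float64(0.869), np.float64(-0.0), np.float64(0.001), np.float64(0.003)]
```

Request:
carry_out:
  rows:
    - {"dx":0,"dy":0,"dz":0.7,"rx":0,"ry":0,"rz":0,"hand":50}
    - {"dx":0,"dy":0,"dz":0.8,"rx":0,"ry":0,"rz":0,"hand":50}
    - {"dx":0,"dy":0,"dz":0.7,"rx":0,"ry":0,"rz":0,"hand":50}
    - {"dx":0,"dy":0,"dz":0.4,"rx":0,"ry":0,"rz":0,"hand":50}
    - {"dx":0,"dy":0,"dz":0,"rx":0,"ry":0,"rz":0,"hand":50}
    - {"dx":0,"dy":0,"dz":0,"rx":0,"ry":0,"rz":0,"hand":15}
    - {"dx":0,"dy":0,"dz":0,"rx":0,"ry":0,"rz":0,"hand":15}
    - {"dx":0,"dy":0,"dz":0,"rx":0,"ry":0,"rz":0,"hand":15}
  force: 10

```text
time_s: 24.17
ee_pos: [666.5, -224.2, 133.6]
tool_rot: [0.995, -0.103, 0.002, 0.0]
force: [0.2, 0.1, 0.3]
gripper_width: 31.9
finger_force: 0.0
```

Request:
carry_out:
  rows:
    - {"dx":0,"dy":0,"dz":0,"rx":0,"ry":0,"rz":0,"hand":15}
    - {"dx":0,"dy":0,"dz":0,"rx":0,"ry":0,"rz":0,"hand":15}
    - {"dx":0,"dy":0,"dz":0,"rx":0,"ry":0,"rz":0,"hand":15}
  force: 35

```text
time_s: 24.42
ee_pos: [666.1, -224.3, 132.8]
tool_rot: [0.995, -0.103, 0.001, 0.0]
force: [-0.2, 1.0, 6.5]
gripper_width: 20.5
finger_force: 34.6
```

Run:
```python
from pr import *
o=arm.get_obs(); p=o["ee_pos"]; print(p,o["force"],o["gripper_width"])
for n in("top","side"):
    im=cv2.imread(f"pics/{n[0]}p.png"); q=hsv(im); m=(((q[...,0]<6)|(q[...,0]>172))&(q[...,1]>150)&(q[...,2]>70)).astype(np.uint8)
    k,l,st,c=cv2.connectedComponentsWithStats(m); print(n,[(c[i].round(1).tolist(),int(st[i,4])) for i in range(1,k) if st[i,4]>4])
    for b in(58.5,-58.5,): print("  pred flat",pc(n,[565.9-.0377*b,23.4+b,77]).round(1).tolist())
    # red dot/green dot prediction
    for b in(60,-60): print("  dot",pc(n,[565.9-93-.0377*b,23.4-93*.0377+b,62]).round(1).tolist())
    g=((q[...,0]>50)&(q[...,0]<75)&(q[...,1]>150)&(q[...,2]>130)).astype(np.uint8); k,l,st,c=cv2.connectedComponentsWithStats(g); print("  green",[(c[i].round(1).tolist(),int(st[i,4])) for i in range(1,k) if st[i,4]>2])
```

```text
[ 666.12450746 -224.34798404  132.84951864] [-0.16837243  0.96209494  6.49156547] 20.499532725279753
top [([344.8, 195.5], 56), ([297.9, 196.6], 55), ([60.4, 218.5], 55), ([299.0, 235.3], 7), ([47.6, 340.8], 5784)]
  pred flat [[298.9, 196.8]]
  pred flat [[344.2, 195.6]]
  dot [[299.2, 233.4]]
  dot [[345.9, 232.2]]
  green [([329.3, 105.1], 121), ([594.1, 193.4], 11), ([576.6, 197.8], 25), ([596.8, 203.0], 13), ([578.8, 206.8], 6), ([599.3, 212.0], 7), ([345.7, 234.0], 7)]
side [([328.2, 179.7], 24), ([306.8, 200.6], 39)]
  pred flat [[306.6, 201.4]]
  pred flat [[327.7, 181.5]]
  dot [[340.4, 216.4]]
  dot [[359.4, 194.1]]
  green [([361.7, 194.3], 3)]
```

Clamps are confirmed flat in both views: red grips at top (298,197) and (345,195.5), as predicted. The probe is gripped, so its tip is at TCP z − 120.8. Lifting it clear and moving to the seam start.

Run:
```python
from pr import *
o=arm.get_obs(); p=o["ee_pos"]
goto(p[0],p[1],251,-.206); goto(458.6,79.4,251,-.206)
```

```text
-> [ 6.6612e+02 -2.2435e+02  2.5100e+02 -2.1000e-01] n 4
 each [np.float64(0.001), np.float64(-0.0), np.float64(-0.738), np.float64(-0.0), np.float64(-0.001), np.float64(-0.001)] last [np.float64(0.001), np.float64(0.0), np.float64(-0.739), np.float64(-0.0), np.float64(-0.001), np.float64(-0.001)]
-> [ 4.586e+02  7.940e+01  2.510e+02 -2.100e-01] n 11
 each [np.float64(-0.603), np.float64(-0.579), np.float64(0.0), np.float64(0.0), np.float64(0.0), np.float64(0.0)] last [np.float64(-0.603), np.float64(-0.58), np.float64(0.0), np.float64(0.0), np.float64(0.0), np.float64(0.0)]
```

Request:
carry_out:
  rows:
    - {"dx":0,"dy":0,"dz":-0.3,"rx":0,"ry":0,"rz":0,"hand":15}
    - {"dx":0,"dy":0,"dz":-0.5,"rx":0,"ry":0,"rz":0,"hand":15}
    - {"dx":0,"dy":0,"dz":-0.6,"rx":0,"ry":0,"rz":0,"hand":15}
    - {"dx":0,"dy":0,"dz":-0.6,"rx":0,"ry":0,"rz":0,"hand":15}
    - {"dx":0,"dy":0,"dz":-0.6,"rx":0,"ry":0,"rz":0,"hand":15}
    - {"dx":0,"dy":0,"dz":-0.35,"rx":0,"ry":0,"rz":0,"hand":15}
    - {"dx":0,"dy":0,"dz":0,"rx":0,"ry":0,"rz":0,"hand":15}

```text
time_s: 25.0
ee_pos: [667.1, -224.9, 254.2]
tool_rot: [0.995, -0.103, 0.003, 0.001]
force: [0.4, -0.4, -0.2]
gripper_width: 19.9
finger_force: 34.6
```

Request:
carry_out:
  rows:
    - {"dx":-0.3,"dy":-0.28,"dz":0,"rx":0,"ry":0,"rz":0,"hand":15}
    - {"dx":-0.55,"dy":-0.53,"dz":0,"rx":0,"ry":0,"rz":0,"hand":15}
    - {"dx":-0.55,"dy":-0.53,"dz":0,"rx":0,"ry":0,"rz":0,"hand":15}
    - {"dx":-0.55,"dy":-0.53,"dz":0,"rx":0,"ry":0,"rz":0,"hand":15}
    - {"dx":-0.55,"dy":-0.53,"dz":0,"rx":0,"ry":0,"rz":0,"hand":15}
    - {"dx":-0.55,"dy":-0.53,"dz":0,"rx":0,"ry":0,"rz":0,"hand":15}
    - {"dx":-0.55,"dy":-0.53,"dz":0,"rx":0,"ry":0,"rz":0,"hand":15}
    - {"dx":-0.55,"dy":-0.53,"dz":0,"rx":0,"ry":0,"rz":0,"hand":15}

```text
time_s: 25.67
ee_pos: [534.1, -32.9, 248.6]
tool_rot: [0.995, -0.104, -0.001, 0.0]
force: [0.1, 0.4, -0.8]
gripper_width: 20.0
finger_force: 34.6
```

Request:
carry_out:
  rows:
    - {"dx":-0.55,"dy":-0.53,"dz":0,"rx":0,"ry":0,"rz":0,"hand":15}
    - {"dx":-0.55,"dy":-0.53,"dz":0,"rx":0,"ry":0,"rz":0,"hand":15}
    - {"dx":-0.55,"dy":-0.53,"dz":0,"rx":0,"ry":0,"rz":0,"hand":15}
    - {"dx":-0.55,"dy":-0.53,"dz":0,"rx":0,"ry":0,"rz":0,"hand":15}
    - {"dx":-0.28,"dy":-0.26,"dz":0,"rx":0,"ry":0,"rz":0,"hand":15}
    - {"dx":0,"dy":0,"dz":0,"rx":0,"ry":0,"rz":0,"hand":15}
    - {"dx":0,"dy":0,"dz":0,"rx":0,"ry":0,"rz":0,"hand":15}

```text
time_s: 26.25
ee_pos: [457.8, 79.9, 249.1]
tool_rot: [0.995, -0.102, -0.0, 0.0]
force: [1.0, -0.8, -0.9]
gripper_width: 20.2
finger_force: 34.6
```

Run:
```python
from pr import *
o=arm.get_obs(); print(o["ee_pos"],o["joints"].round(2),o["tool_rot"]); goto(458.6,79.4,196,-.206)
```

```text
[457.83815631  79.93194183 249.12947019] [ 0.17  0.09  1.95 -0.    1.1   1.95] [ 9.94736549e-01 -1.02465415e-01 -8.20434674e-05  1.70916233e-04]
-> [ 4.586e+02  7.940e+01  1.960e+02 -2.100e-01] n 2
  [0.011, 0.004, 0.664, 0.0, 0.0, 0.001]
  [0.011, 0.005, 0.664, 0.0, 0.0, 0.001]
```

Request:
carry_out:
  rows:
    - {"dx":0.02,"dy":0.01,"dz":0.35,"rx":0,"ry":0,"rz":0,"hand":15}
    - {"dx":0,"dy":0,"dz":0.4,"rx":0,"ry":0,"rz":0,"hand":15}
    - {"dx":0,"dy":0,"dz":0.35,"rx":0,"ry":0,"rz":0,"hand":15}
    - {"dx":0,"dy":0,"dz":0.2,"rx":0,"ry":0,"rz":0,"hand":15}
    - {"dx":0,"dy":0,"dz":0,"rx":0,"ry":0,"rz":0,"hand":15}
    - {"dx":0,"dy":0,"dz":0,"rx":0,"ry":0,"rz":0,"hand":15}

```text
time_s: 26.75
ee_pos: [459.2, 78.5, 197.2]
tool_rot: [0.995, -0.104, -0.0, 0.0]
force: [-0.5, -1.3, -1.0]
gripper_width: 20.1
finger_force: 34.6
```

Run:
```python
from pr import *
t=snap("top"); s=snap("side"); cv2.imwrite("pics/tz.png",t); cv2.imwrite("pics/sz.png",s)
o=arm.get_obs(); p=np.array(o["ee_pos"]); print(p,o["tool_rot"])
print("tip pred",pc("side",p-[0,0,115.8]),"collar",pc("side",p-[0,0,120.8-71]))
# where things sit in side view
for n,X in dict(red=[565.9-98-2.3,23.4-3.7+60,62]).items(): print(n,pc("side",X))
cv2.imwrite("pics/c_z.png",crop(s,305,145,380,230,7))
```

```text
[459.65606774  78.87099225 198.00344761] [ 9.94616937e-01 -1.03619216e-01  4.42820362e-04 -1.00811308e-04]
tip pred [[344.97808553 210.37290781]] collar [[346.05594772 185.80774801]]
red [[342.27280382 216.99296838]]
```

View pics/c_z.png

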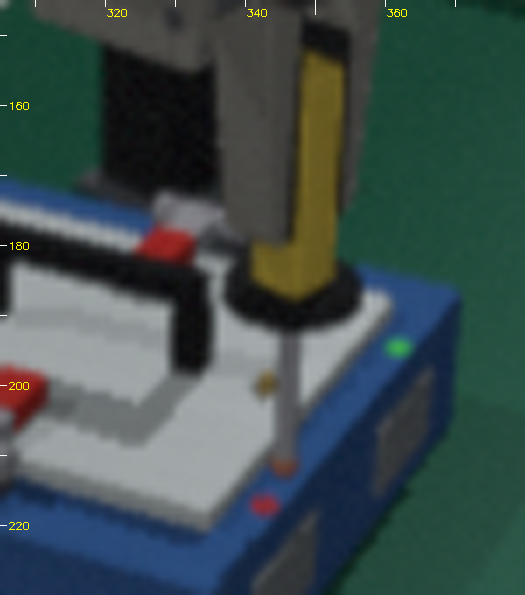

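The last view shows the copper ball at side (345.1,211.3), against a prediction of (345.0,210.4). The red dot is at (342.3,216.8), the green dot at (361.5,194.3) and the cover's front edge runs (334,219) to (360.5,187). I'll compare the cover edge in the same image.

Run:
```python
from pr import *
bx_,by,yw=565.9,23.4,.0377
def W(l): c,s=np.cos(yw),np.sin(yw); return np.array([bx_+c*l[0]-s*l[1],by+s*l[0]+c*l[1],l[2]])
g=lambda X,Y:np.array([305+X/7-.43,145+Y/7-.43])
for nm,l,o in [("near top",(-88,82,70),g(207,516)),("near bot",(-88,82,62),g(205,531)),("far top",(-88,-82,70),g(391,297)),("peg",(-72,0,76),g(267,381)),("box near",(-104,114,62),None),("box far",(-104,-114,62),g(460,292)),("red",(-98,60,62),g(264,506)),("green",(-98,-60,62),g(399,347)),("s0",(-93,60,70),None),("s4",(-93,-60,70),None)]:
    print(nm,pc("side",W(l))[0].round(1),o)
s=cv2.imread("pics/sz.png")
# cover/rim boundary along the row direction: scan image rows, find white->blue transition, compare to the predicted bottom-edge line
q=hsv(s).astype(int); a,b=pc("side",W((-88,82,70)))[0],pc("side",W((-88,-82,70)))[0]
for y in range(192,216,3):
    px=a[0]+(b[0]-a[0])*(y-a[1])/(b[1]-a[1]); r=s[y].astype(int); sat=q[y,:,1]
    xs=np.arange(int(px)-8,int(px)+9); print(y,"pred top edge",px.round(1),"sat",sat[xs[0]:xs[-1]+1].tolist(),xs[0])
```

```text
near top [334.5 217.7] [334.14142857 218.28428571]
near bot [334.5 220.5] [333.85571429 220.42714286]
far top [361.  187.4] [360.42714286 186.99857143]
peg [342.9 197.9] [342.71285714 198.99857143]
box near [334.8 229.4] None
box far [370.6 186.2] [370.28428571 186.28428571]
red [342.2 217. ] [342.28428571 216.85571429]
green [361.2 194.5] [361.57       194.14142857]
s0 [340.4 213.6] None
s4 [359.6 191.4] None
192 pred top edge 356.9 sat [14, 14, 15, 14, 10, 11, 12, 12, 10, 15, 39, 109, 158, 169, 165, 168, 169] 348
195 pred top edge 354.3 sat [14, 13, 12, 12, 10, 12, 11, 9, 14, 26, 83, 154, 165, 167, 156, 160, 164] 346
198 pred top edge 351.7 sat [81, 7, 11, 11, 16, 11, 12, 10, 11, 15, 44, 124, 165, 165, 167, 167, 167] 343
201 pred top edge 349.1 sat [8, 37, 24, 8, 8, 11, 12, 12, 12, 29, 101, 159, 172, 166, 167, 171, 171] 341
204 pred top edge 346.5 sat [11, 10, 12, 12, 12, 12, 13, 16, 14, 16, 47, 130, 165, 168, 169, 173, 168] 338
207 pred top edge 343.8 sat [11, 12, 11, 9, 12, 11, 11, 11, 13, 14, 16, 23, 105, 163, 169, 167, 167] 335
210 pred top edge 341.2 sat [9, 11, 11, 12, 12, 9, 11, 11, 10, 13, 19, 46, 22, 24, 71, 162, 166] 333
213 pred top edge 338.6 sat [11, 11, 11, 11, 11, 11, 11, 12, 12, 16, 41, 109, 161, 167, 143, 110, 125] 330
```

Request:
carry_out:
  rows:
    - {"dx":0.08,"dy":-0.05,"dz":0,"rx":0,"ry":0,"rz":0,"hand":15}
    - {"dx":0.09,"dy":-0.06,"dz":0,"rx":0,"ry":0,"rz":0,"hand":15}
    - {"dx":0.08,"dy":-0.05,"dz":0,"rx":0,"ry":0,"rz":0,"hand":15}
    - {"dx":0,"dy":0,"dz":0.1,"rx":0,"ry":0,"rz":0,"hand":15}
    - {"dx":0,"dy":0,"dz":0.08,"rx":0,"ry":0,"rz":0,"hand":15}
    - {"dx":0,"dy":0,"dz":0,"rx":0,"ry":0,"rz":0,"hand":15}

```text
time_s: 27.35
ee_pos: [469.5, 83.3, 189.3]
tool_rot: [0.995, -0.103, -0.001, 0.0]
force: [-0.4, 0.3, -1.8]
gripper_width: 19.8
finger_force: 34.6
```

Run:
```python
from pr import *
A=[]
for i in range(6):
    s=snap("side"); o=arm.get_obs(); A.append(np.r_[o["ee_pos"],o["force"]])
print(np.mean(A,0).round(2),np.std(A,0).round(2)); p=np.mean(A,0)[:3]
q=hsv(s).astype(int); m=((q[...,0]<16)&(q[...,1]>70)&(q[...,2]>40)).astype(np.uint8); m[:190]=0; m[225:]=0; m[:,:325]=0; m[:,360:]=0
k,l,st,c=cv2.connectedComponentsWithStats(m); print([(c[i].round(1).tolist(),st[i].tolist()) for i in range(1,k)])
print("ball pred",pc("side",p-[0,0,115.8]))
# stem columns
for y in(198,201,204): print(y,q[y,330:350,1].tolist())
R=Ro.from_quat(o["tool_rot"]).as_matrix(); T=np.array([470.5,82.9,186.5]); print("delta tool",(R.T@(T-p)/40).round(3))
```

```text
[ 4.6986e+02  8.3300e+01  1.9001e+02 -1.0000e-02 -9.0000e-02 -6.2000e-01] [0.19 0.02 0.23 0.56 0.49 0.21]
[([340.0, 213.5], [339, 213, 3, 2, 6])]
ball pred [[340.15090926 212.93137789]]
198 [12, 17, 18, 13, 12, 12, 12, 12, 12, 13, 14, 12, 14, 66, 4, 12, 11, 10, 10, 10]
201 [13, 13, 11, 11, 11, 11, 11, 11, 12, 14, 10, 17, 3, 21, 10, 12, 11, 11, 11, 14]
204 [14, 11, 11, 11, 12, 11, 12, 11, 11, 11, 16, 14, 13, 12, 12, 11, 11, 15, 46, 133]
delta tool [0.018 0.006 0.088]
```

Predicted and observed tip agree, (340.15,212.9) against (340.0,213.5). Final small adjustment, then the scan at 2.5 mm per row, which is 3 cm/s.

Request:
carry_out:
  rows:
    - {"dx":0.018,"dy":0.006,"dz":0.04,"rx":0,"ry":0,"rz":0,"hand":15}
    - {"dx":0,"dy":0,"dz":0.045,"rx":0,"ry":0,"rz":0,"hand":15}
    - {"dx":0,"dy":0,"dz":0,"rx":0,"ry":0,"rz":0,"hand":15}
    - {"dx":0,"dy":0,"dz":0,"rx":0,"ry":0,"rz":0,"hand":15}
    - {"dx":0,"dy":0,"dz":0,"rx":0,"ry":0,"rz":0,"hand":15}
    - {"dx":0,"dy":0,"dz":0,"rx":0,"ry":0,"rz":0,"hand":15}

```text
time_s: 28.15
ee_pos: [470.7, 82.9, 186.8]
tool_rot: [0.995, -0.103, -0.0, 0.0]
force: [0.0, 0.6, -1.2]
gripper_width: 19.9
finger_force: 34.6
```

Request:
carry_out:
  rows:
    - {"dx":0.0152,"dy":0.0606,"dz":0,"rx":0,"ry":0,"rz":0,"hand":15}
    - {"dx":0.0152,"dy":0.0606,"dz":0,"rx":0,"ry":0,"rz":0,"hand":15}
    - {"dx":0.0152,"dy":0.0606,"dz":0,"rx":0,"ry":0,"rz":0,"hand":15}
    - {"dx":0.0152,"dy":0.0606,"dz":0,"rx":0,"ry":0,"rz":0,"hand":15}
    - {"dx":0.0152,"dy":0.0606,"dz":0,"rx":0,"ry":0,"rz":0,"hand":15}
    - {"dx":0.0152,"dy":0.0606,"dz":0,"rx":0,"ry":0,"rz":0,"hand":15}
    - {"dx":0.0152,"dy":0.0606,"dz":0,"rx":0,"ry":0,"rz":0,"hand":15}
    - {"dx":0.0152,"dy":0.0606,"dz":0,"rx":0,"ry":0,"rz":0,"hand":15}

```text
time_s: 28.82
ee_pos: [471.5, 62.7, 186.8]
tool_rot: [0.995, -0.103, 0.0, -0.0]
force: [0.1, -0.0, -1.2]
gripper_width: 20.1
finger_force: 34.6
```

Request:
carry_out:
  rows:
    - {"dx":0.0152,"dy":0.0606,"dz":0,"rx":0,"ry":0,"rz":0,"hand":15}
    - {"dx":0.0152,"dy":0.0606,"dz":0,"rx":0,"ry":0,"rz":0,"hand":15}
    - {"dx":0.0152,"dy":0.0606,"dz":0,"rx":0,"ry":0,"rz":0,"hand":15}
    - {"dx":0.0152,"dy":0.0606,"dz":0,"rx":0,"ry":0,"rz":0,"hand":15}
    - {"dx":0.0152,"dy":0.0606,"dz":0,"rx":0,"ry":0,"rz":0,"hand":15}
    - {"dx":0.0152,"dy":0.0606,"dz":0,"rx":0,"ry":0,"rz":0,"hand":15}
    - {"dx":0.0152,"dy":0.0606,"dz":0,"rx":0,"ry":0,"rz":0,"hand":15}
    - {"dx":0.0152,"dy":0.0606,"dz":0,"rx":0,"ry":0,"rz":0,"hand":15}

```text
time_s: 29.48
ee_pos: [472.3, 42.7, 186.8]
tool_rot: [0.995, -0.103, -0.0, -0.0]
force: [1.0, 0.2, -0.5]
gripper_width: 20.1
finger_force: 34.6
```

Request:
carry_out:
  rows:
    - {"dx":0.0152,"dy":0.0606,"dz":0,"rx":0,"ry":0,"rz":0,"hand":15}
    - {"dx":0.0152,"dy":0.0606,"dz":0,"rx":0,"ry":0,"rz":0,"hand":15}
    - {"dx":0.0152,"dy":0.0606,"dz":0,"rx":0,"ry":0,"rz":0,"hand":15}
    - {"dx":0.0152,"dy":0.0606,"dz":0,"rx":0,"ry":0,"rz":0,"hand":15}
    - {"dx":0.0152,"dy":0.0606,"dz":0,"rx":0,"ry":0,"rz":0,"hand":15}
    - {"dx":0.0152,"dy":0.0606,"dz":0,"rx":0,"ry":0,"rz":0,"hand":15}
    - {"dx":0.0152,"dy":0.0606,"dz":0,"rx":0,"ry":0,"rz":0,"hand":15}
    - {"dx":0.0152,"dy":0.0606,"dz":0,"rx":0,"ry":0,"rz":0,"hand":15}

```text
time_s: 30.15
ee_pos: [473.0, 22.7, 186.8]
tool_rot: [0.995, -0.103, -0.0, 0.0]
force: [0.0, 0.2, -0.1]
gripper_width: 19.5
finger_force: 34.6
```

Request:
carry_out:
  rows:
    - {"dx":0.0152,"dy":0.0606,"dz":0,"rx":0,"ry":0,"rz":0,"hand":15}
    - {"dx":0.0152,"dy":0.0606,"dz":0,"rx":0,"ry":0,"rz":0,"hand":15}
    - {"dx":0.0152,"dy":0.0606,"dz":0,"rx":0,"ry":0,"rz":0,"hand":15}
    - {"dx":0.0152,"dy":0.0606,"dz":0,"rx":0,"ry":0,"rz":0,"hand":15}
    - {"dx":0.0152,"dy":0.0606,"dz":0,"rx":0,"ry":0,"rz":0,"hand":15}
    - {"dx":0.0152,"dy":0.0606,"dz":0,"rx":0,"ry":0,"rz":0,"hand":15}
    - {"dx":0.0152,"dy":0.0606,"dz":0,"rx":0,"ry":0,"rz":0,"hand":15}
    - {"dx":0.0152,"dy":0.0606,"dz":0,"rx":0,"ry":0,"rz":0,"hand":15}

```text
time_s: 30.82
ee_pos: [473.8, 2.8, 186.8]
tool_rot: [0.995, -0.103, 0.0, -0.0]
force: [-0.2, -0.3, -0.6]
gripper_width: 20.4
finger_force: 34.6
```

Request:
carry_out:
  rows:
    - {"dx":0.0152,"dy":0.0606,"dz":0,"rx":0,"ry":0,"rz":0,"hand":15}
    - {"dx":0.0152,"dy":0.0606,"dz":0,"rx":0,"ry":0,"rz":0,"hand":15}
    - {"dx":0.0152,"dy":0.0606,"dz":0,"rx":0,"ry":0,"rz":0,"hand":15}
    - {"dx":0.0152,"dy":0.0606,"dz":0,"rx":0,"ry":0,"rz":0,"hand":15}
    - {"dx":0.0152,"dy":0.0606,"dz":0,"rx":0,"ry":0,"rz":0,"hand":15}
    - {"dx":0.0152,"dy":0.0606,"dz":0,"rx":0,"ry":0,"rz":0,"hand":15}
    - {"dx":0.0152,"dy":0.0606,"dz":0,"rx":0,"ry":0,"rz":0,"hand":15}
    - {"dx":0.0152,"dy":0.0606,"dz":0,"rx":0,"ry":0,"rz":0,"hand":15}

```text
time_s: 31.48
ee_pos: [474.6, -17.2, 186.8]
tool_rot: [0.995, -0.103, -0.0, -0.0]
force: [-0.3, -0.4, -0.8]
gripper_width: 20.4
finger_force: 34.6
```

Request:
carry_out:
  rows:
    - {"dx":0.0152,"dy":0.0606,"dz":0,"rx":0,"ry":0,"rz":0,"hand":15}
    - {"dx":0.0152,"dy":0.0606,"dz":0,"rx":0,"ry":0,"rz":0,"hand":15}
    - {"dx":0.0152,"dy":0.0606,"dz":0,"rx":0,"ry":0,"rz":0,"hand":15}
    - {"dx":0.0152,"dy":0.0606,"dz":0,"rx":0,"ry":0,"rz":0,"hand":15}
    - {"dx":0.0152,"dy":0.0606,"dz":0,"rx":0,"ry":0,"rz":0,"hand":15}
    - {"dx":0.0152,"dy":0.0606,"dz":0,"rx":0,"ry":0,"rz":0,"hand":15}
    - {"dx":0.0152,"dy":0.0606,"dz":0,"rx":0,"ry":0,"rz":0,"hand":15}
    - {"dx":0.0152,"dy":0.0606,"dz":0,"rx":0,"ry":0,"rz":0,"hand":15}

```text
time_s: 32.15
ee_pos: [475.4, -37.2, 186.8]
tool_rot: [0.995, -0.103, -0.0, -0.0]
force: [-0.2, -1.6, -2.3]
gripper_width: 20.2
finger_force: 34.6
```

Request:
carry_out:
  rows:
    - {"dx":0.0152,"dy":0.0606,"dz":0,"rx":0,"ry":0,"rz":0,"hand":15}
    - {"dx":0.0152,"dy":0.0606,"dz":0,"rx":0,"ry":0,"rz":0,"hand":15}
    - {"dx":0,"dy":0,"dz":0,"rx":0,"ry":0,"rz":0,"hand":15}
    - {"dx":0,"dy":0,"dz":0,"rx":0,"ry":0,"rz":0,"hand":15}

```text
time_s: 32.48
ee_pos: [475.6, -42.0, 186.8]
tool_rot: [0.995, -0.104, 0.0, -0.0]
force: [0.3, 0.4, -1.2]
gripper_width: 20.1
finger_force: 34.6
```

Run:
```python
from pr import *
A=[]
for i in range(3):
    s=snap("side"); o=arm.get_obs(); A.append(np.r_[o["ee_pos"],o["force"]])
p=np.mean(A,0)[:3]; print(p.round(1))
q=hsv(s).astype(int); m=((q[...,0]<16)&(q[...,1]>70)&(q[...,2]>40)).astype(np.uint8); m[:180]=0; m[210:]=0; m[:,:345]=0; m[:,375:]=0
k,l,st,c=cv2.connectedComponentsWithStats(m); print([(c[i].round(1).tolist(),st[i].tolist()) for i in range(1,k)])
print("ball pred",pc("side",p-[0,0,115.8])); cv2.imwrite("pics/send.png",s)
goto(p[0],p[1],251,-.206); goto(666.2,-224.3,251,-.206)
```

```text
[475.5 -41.9 186.8]
[([360.0, 191.0], [359, 191, 3, 1, 3])]
ball pred [[359.77863806 190.77741911]]
-> [ 4.7554e+02 -4.1910e+01  2.5100e+02 -2.1000e-01] n 2
  [0.0, 0.0, -0.803, -0.0, 0.0, -0.001]
  [0.0, 0.001, -0.803, -0.0, 0.0, -0.001]
-> [ 6.662e+02 -2.243e+02  2.510e+02 -2.100e-01] n 8
 each [np.float64(0.7), np.float64(0.436), np.float64(0.0), np.float64(0.0), np.float64(0.0), np.float64(0.0)] last [np.float64(0.699), np.float64(0.436), np.float64(0.0), np.float64(0.0), np.float64(0.0), np.float64(0.0)]
```

Request:
carry_out:
  rows:
    - {"dx":0,"dy":0,"dz":-0.2,"rx":0,"ry":0,"rz":0,"hand":15}
    - {"dx":0,"dy":0,"dz":-0.5,"rx":0,"ry":0,"rz":0,"hand":15}
    - {"dx":0,"dy":0,"dz":-0.5,"rx":0,"ry":0,"rz":0,"hand":15}
    - {"dx":0,"dy":0,"dz":-0.4,"rx":0,"ry":0,"rz":0,"hand":15}
    - {"dx":0.3,"dy":0.19,"dz":0,"rx":0,"ry":0,"rz":0,"hand":15}
    - {"dx":0.6,"dy":0.375,"dz":0,"rx":0,"ry":0,"rz":0,"hand":15}
    - {"dx":0.6,"dy":0.375,"dz":0,"rx":0,"ry":0,"rz":0,"hand":15}
    - {"dx":0.6,"dy":0.375,"dz":0,"rx":0,"ry":0,"rz":0,"hand":15}

```text
time_s: 33.3
ee_pos: [548.1, -111.9, 250.7]
tool_rot: [0.995, -0.103, 0.0, 0.0]
force: [0.9, -0.6, -0.7]
gripper_width: 19.9
finger_force: 34.6
```

Request:
carry_out:
  rows:
    - {"dx":0.6,"dy":0.375,"dz":0,"rx":0,"ry":0,"rz":0,"hand":15}
    - {"dx":0.6,"dy":0.375,"dz":0,"rx":0,"ry":0,"rz":0,"hand":15}
    - {"dx":0.6,"dy":0.375,"dz":0,"rx":0,"ry":0,"rz":0,"hand":15}
    - {"dx":0.6,"dy":0.375,"dz":0,"rx":0,"ry":0,"rz":0,"hand":15}
    - {"dx":0.6,"dy":0.375,"dz":0,"rx":0,"ry":0,"rz":0,"hand":15}
    - {"dx":0.5,"dy":0.3,"dz":0,"rx":0,"ry":0,"rz":0,"hand":15}
    - {"dx":0,"dy":0,"dz":0,"rx":0,"ry":0,"rz":0,"hand":15}
    - {"dx":0,"dy":0,"dz":0,"rx":0,"ry":0,"rz":0,"hand":15}

```text
time_s: 33.97
ee_pos: [666.3, -225.7, 249.3]
tool_rot: [0.995, -0.104, -0.001, -0.0]
force: [-0.1, 1.1, -0.1]
gripper_width: 20.3
finger_force: 34.6
```

Run:
```python
from pr import *
A=[]
for i in range(3): snap("side"); o=arm.get_obs(); A.append(o["ee_pos"])
p=np.mean(A,0); print(p.round(1)); R=Ro.from_quat(o["tool_rot"]).as_matrix(); print((R.T@(np.array([666.2,-224.3,134])-p)/40).round(3))
```

```text
[ 665.5 -224.5  250. ]
[ 0.02  -0.007  2.899]
```

Request:
carry_out:
  rows:
    - {"dx":0.02,"dy":-0.007,"dz":0.4,"rx":0,"ry":0,"rz":0,"hand":15}
    - {"dx":0,"dy":0,"dz":0.5,"rx":0,"ry":0,"rz":0,"hand":15}
    - {"dx":0,"dy":0,"dz":0.5,"rx":0,"ry":0,"rz":0,"hand":15}
    - {"dx":0,"dy":0,"dz":0.5,"rx":0,"ry":0,"rz":0,"hand":15}
    - {"dx":0,"dy":0,"dz":0.5,"rx":0,"ry":0,"rz":0,"hand":15}
    - {"dx":0,"dy":0,"dz":0.35,"rx":0,"ry":0,"rz":0,"hand":15}
    - {"dx":0,"dy":0,"dz":0.14,"rx":0,"ry":0,"rz":0,"hand":15}
    - {"dx":0,"dy":0,"dz":0,"rx":0,"ry":0,"rz":0,"hand":15}

```text
time_s: 34.78
ee_pos: [666.3, -223.9, 134.5]
tool_rot: [0.995, -0.103, -0.001, -0.0]
force: [1.5, -1.0, -0.7]
gripper_width: 19.7
finger_force: 34.7
```

Request:
carry_out:
  rows:
    - {"dx":0,"dy":0,"dz":0.02,"rx":0,"ry":0,"rz":0,"hand":15}
    - {"dx":0,"dy":0,"dz":0,"rx":0,"ry":0,"rz":0,"hand":15}
    - {"dx":0,"dy":0,"dz":0,"rx":0,"ry":0,"rz":0,"hand":15}

```text
time_s: 35.03
ee_pos: [667.4, -224.6, 135.5]
tool_rot: [0.995, -0.103, 0.001, 0.0]
force: [-0.5, 0.5, -0.1]
gripper_width: 19.7
finger_force: 34.7
```

Request:
carry_out:
  rows:
    - {"dx":0,"dy":0,"dz":0.02,"rx":0,"ry":0,"rz":0,"hand":15}
    - {"dx":0,"dy":0,"dz":0.02,"rx":0,"ry":0,"rz":0,"hand":15}
    - {"dx":0,"dy":0,"dz":0,"rx":0,"ry":0,"rz":0,"hand":15}
    - {"dx":0,"dy":0,"dz":0,"rx":0,"ry":0,"rz":0,"hand":15}

```text
time_s: 35.37
ee_pos: [666.9, -224.6, 132.9]
tool_rot: [0.995, -0.103, 0.0, -0.0]
force: [0.2, 0.4, 0.2]
gripper_width: 20.2
finger_force: 34.7
```

Request:
carry_out:
  rows:
    - {"dx":0,"dy":0,"dz":0.02,"rx":0,"ry":0,"rz":0,"hand":15}
    - {"dx":0,"dy":0,"dz":0.01,"rx":0,"ry":0,"rz":0,"hand":15}
    - {"dx":0,"dy":0,"dz":0,"rx":0,"ry":0,"rz":0,"hand":15}
    - {"dx":0,"dy":0,"dz":0,"rx":0,"ry":0,"rz":0,"hand":15}

```text
time_s: 35.7
ee_pos: [666.9, -224.5, 132.8]
tool_rot: [0.995, -0.103, 0.0, 0.0]
force: [-4.4, 1.7, 8.7]
gripper_width: 19.7
finger_force: 34.6
```

Contact at the original height, so the collar is on the rim. Releasing and backing straight up.

Request:
carry_out:
  rows:
    - {"dx":0,"dy":0,"dz":0,"rx":0,"ry":0,"rz":0,"hand":24}
    - {"dx":0,"dy":0,"dz":0,"rx":0,"ry":0,"rz":0,"hand":45}
    - {"dx":0,"dy":0,"dz":0,"rx":0,"ry":0,"rz":0,"hand":45}
    - {"dx":0,"dy":0,"dz":-0.3,"rx":0,"ry":0,"rz":0,"hand":45}
    - {"dx":0,"dy":0,"dz":-0.7,"rx":0,"ry":0,"rz":0,"hand":45}
    - {"dx":0,"dy":0,"dz":-0.9,"rx":0,"ry":0,"rz":0,"hand":45}
    - {"dx":0,"dy":0,"dz":-0.9,"rx":0,"ry":0,"rz":0,"hand":45}
    - {"dx":0,"dy":0,"dz":-0.9,"rx":0,"ry":0,"rz":0,"hand":45}

```text
time_s: 36.37
ee_pos: [666.6, -224.4, 281.9]
tool_rot: [0.995, -0.103, -0.0, -0.0]
force: [0.2, 0.6, 0.9]
gripper_width: 45.1
finger_force: 0.0
```

Run:
```python
from pr import *
a=cv2.imread("pics/sp.png"); b=snap("side"); t=snap("top"); cv2.imwrite("pics/send2.png",b); cv2.imwrite("pics/tend2.png",t)
s0=cv2.imread("pics/side0.png"); t0=cv2.imread("pics/top0.png"); tp=cv2.imread("pics/tp.png")
def yel(im,x0,y0,x1,y1):
    q=hsv(im[y0:y1,x0:x1]); k=((q[...,0]>18)&(q[...,0]<38)&(q[...,1]>120)&(q[...,2]>60)); p=np.argwhere(k); return p.mean(0).round(1)[::-1],len(p),p.min(0),p.max(0)
for im in(s0,a,b): print("side probe",yel(im,315,110,345,160))
for im in(t0,tp,t): print("top probe",yel(im,405,135,445,175))
def red(im,lo,hi):
    q=hsv(im); m=(((q[...,0]<6)|(q[...,0]>172))&(q[...,1]>150)&(q[...,2]>70)).astype(np.uint8); k,l,st,c=cv2.connectedComponentsWithStats(m); return [(c[i].round(1).tolist(),int(st[i,4])) for i in range(1,k) if st[i,4]>4]
print("side red",red(b,0,0),"top red",red(t,0,0)[:4])
# bystander & cover change: diff of image before probe and now
d=cv2.absdiff(a,b).max(2)>45; print("changed px in cover/box area",int(d[165:235,255:375].sum()))
d0=cv2.absdiff(t0,t).max(2)>60
for n,(x0,y0,x1,y1) in dict(jar=(238,145,268,178),mouse=(425,278,468,328),driver=(318,85,340,155),pink=(200,135,230,160),turq=(212,270,295,315)).items(): print(n,int(d0[y0:y1,x0:x1].sum()))
print(arm.get_obs()["time_s"])
```

```text
side probe (array([14.4, 26.2]), 187, array([14, 10]), array([38, 18]))
side probe (array([14.4, 26.2]), 187, array([14, 10]), array([38, 18]))
side probe (array([14.3, 26.3]), 192, array([14, 10]), array([38, 18]))
top probe (array([15.3, 19.3]), 177, array([11,  8]), array([28, 23]))
top probe (array([11.3, 24.5]), 35, array([19,  8]), array([28, 16]))
top probe (array([14.3, 20.2]), 139, array([10,  8]), array([27, 21]))
side red [([328.5, 179.7], 26), ([306.8, 200.5], 38)] top red [([344.8, 195.5], 56), ([297.9, 196.6], 55), ([56.0, 217.3], 30), ([299.0, 235.3], 7)]
changed px in cover/box area 58
jar 243
mouse 2135
driver 0
pink 0
turq 3334
36.4667
```

Run:
```python
from h import *
for n,f in(("side","send2"),("top","tend2")):
    b=cv2.imread(f"pics/{f}.png"); a=cv2.imread(f"pics/{n}0.png")
    for nm,(h0,h1) in dict(turq=(82,98),amber=(8,16)).items():
        for im in(a,b):
            q=hsv(im); m=((q[...,0]>=h0)&(q[...,0]<=h1)&(q[...,1]>120)&(q[...,2]>40)).astype(np.uint8)
            k,l,st,c=cv2.connectedComponentsWithStats(m); print(n,nm,[(c[i].round(0).tolist(),int(st[i,4])) for i in range(1,k) if st[i,4]>60])
    print(n,"mouse",[int(im[300,447].mean()) for im in(a,b)] if n=="top" else [hsv(im)[178:192,425:470,2].mean().round(1) for im in(a,b)])
```

```text
side turq [([265.0, 215.0], 61), ([376.0, 259.0], 543), ([372.0, 311.0], 995)]
side turq [([265.0, 215.0], 64), ([376.0, 259.0], 538), ([372.0, 311.0], 1000)]
side amber [([242.0, 235.0], 524), ([275.0, 272.0], 241)]
side amber [([241.0, 235.0], 520)]
side mouse [np.float64(48.3), np.float64(45.7)]
top turq [([604.0, 292.0], 89), ([279.0, 279.0], 350), ([225.0, 298.0], 393)]
top turq [([604.0, 294.0], 85), ([283.0, 275.0], 131)]
top amber [([319.0, 28.0], 6990), ([256.0, 169.0], 158), ([235.0, 215.0], 96)]
top amber [([226.0, 27.0], 4755), ([604.0, 31.0], 745), ([11.0, 211.0], 1067), ([256.0, 169.0], 158)]
top mouse [64, 169]
```

Nothing else moved: the turquoise look-alikes and jar keep their side-view positions, and the top-view changes are the arm passing in front. The probe is back at its original pixels and both clamps are flat. Handing in.

```bash
python3 -c "
from cell import arm
print(arm.sign_off())"
```

```text
the job is handed in; nothing more can be done
None
```

The job is done and handed in at about 36 s: the yellow and orange modules (the only two on the pad) are each in their own bay, the cover is seated, both clamps are flat, the seam was scanned at 3 cm/s with the tip about 4 mm above the rim by calculation, and the probe is back upright in its stand.

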